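# Load the sample bottles into the analyser's rack in run order

### The arm

A 6-joint arm with a two-finger parallel gripper is mounted at the origin on the work surface. World frame = base frame: x ahead of the robot, y to its left, z up, the work surface at z = 0. Lengths are in m, angles in rad, forces in N, time in s.
With the tool pointing down it reaches from about 0.3 to 0.775 m from the base axis. Payload 14.6 kg.
Tool frame: the origin (TCP) lies between the finger pads, 19 mm behind the fingertips; this is the grasp point; z points along the fingers, y is the direction in which the jaws open and shut (so a half turn about z gives the same grasp; the last joint's range is limited). The gripper opens to 94 mm and grips with 3 to 60 N. Pads are 16 mm wide; open, the fingers measure 119 mm over their backs; the gripper's body (75 mm by 177 mm) begins 78 mm behind the grasp point.
Start: joints at [1.061, 0.3, 1.521, -0, 1.321, -0.067], TCP at [0.236, 0.497, 0.224] pointing down, gripper open.
Joint ranges: [-3.03, 3.03], [-0.79, 2.21], [0.23, 2.52], [-1.04, 4.18], [0, 3.07], [-2.55, 2.55]. Speed limits (rad/s): [2.22, 2.22, 2.57, 3.14, 3.14, 3.14].

### API

Orientations are given as [roll, pitch, yaw] about the fixed x, y, z axes, in that order (R = Rz(yaw) Ry(pitch) Rx(roll)).
In Python, from station import ctrl gives the robot as it stands. The module is installed in compiled form; this text tells all that it offers.
- The arm moves only by the shell command python3 -m pendant 'ROWS' [FORCE]. ROWS is JSON, a list of rows, each an object of numbers: "rx", "ry", "rz": the turn, a rotation vector about the tool's x, y, z each as a share of 4 degrees, from -1 to 1; "tx", "ty", "tz": the shift along the tool's x, y, z each as a share of 0.04 m, from -1 to 1; "grip": the gripper command: -1 is fully open, 1 is shut, values between are in proportion. A call has 1 to 8 rows; each row shifts and turns the pose as measured when the row begins, along the tool's axes as they then stand; what a row does not reach is not made up. A row lasts 1/12 s, in which the tool goes at most 41.7 mm and 7.16 degrees, less where a joint would pass 70% of its speed; a pose out of reach is approached as far as the arm can. A call with a number of a shift or a turn outside -1 to 1 is refused whole. A call with a gripper value outside its range is refused whole. The fingers move at their own pace and stop on an object; FORCE is the grip in N (left out, the last holds). Time passes only in rows, so rows that do not move let the fingers close. It gives the time, the measured TCP pose, the force and the opening at its end, in the units of the state.
- ctrl.get_obs(): the state, without advancing time (a new reading comes with each control period).
- ctrl.camera(name): name is "scene" or "side" or "wrist"; returns a dict with "pixels" (400x640x3 uint8, blue, green, red), "fx", "fy", "cx", "cy" (pixels), "world_from_camera" (4x4, takes a point from camera to world coordinates). Camera axes: x right, y up, looking along -z (the intrinsics and any distortion apply to the point x, -y, -z); pixel columns grow to the right and rows downward; lengths in m; the calibration is good to about 2 mm. A picture is of the moment at which its call begins. There is no depth.
- ctrl.hand_in(): hands the job in, once; it reports no verdict.
The state is a dict: "time_s": time; "qpos": joint angles; "joint_vel": joint speeds; "tau": joint torques, N m; "ee_pos": TCP position; "eef_rot": TCP orientation; "force": force on the tool from outside, world axes, zero at the start; "moment": the same for the moment, N m; "grip_width": finger opening in m.
Only numpy, scipy, OpenCV 4.12 (cv2) and the standard library are available. Lean on these libraries where they do the work, as an engineer would, in place of code of your own. Each camera call takes 0.05 s, during which the arm holds its last target.

### The job

Load the four stoppered sample bottles from the carrying tray into the analyser's sample rack, keeping their order: the bottle at the tray's handle end goes into the bay next to the reference cell, the others follow in the same order down the rack, one to a bay. Keep the bottles upright and set each one down on the floor of its bay; do not drop it.

Things in the scene. Friction and masses are not known exactly. Their poses are not given: they have to be found in the camera images.
- bottle_round: Glass sample bottle, round bottle: body 40 mm across, 66 mm high, shoulder up to 78, neck 24 mm across, top of cork at 118. Cork flush with the neck, does not come out. About 0.09 kg. Origin: centre of its underside, z up. Grasp the neck from above, across the row, TCP 103 mm above the origin; neighbours 60 mm apart. Starts upright in cup_round.
- bottle_square: Glass sample bottle, square bottle: body 36 x 36 mm, 58 mm high, shoulder up to 66, round neck 24 mm across, top of cork at 106. Cork flush with the neck, does not come out. About 0.09 kg. Origin: centre of its underside, z up. Grasp the neck from above, across the row, TCP 91 mm above the origin; neighbours 60 mm apart. Starts upright in cup_square.
- bottle_conical: Glass sample bottle, conical flask: foot 40 mm across, tapering to 24 at 62 mm up, then a straight neck 24 mm across, top of cork at 98. Cork flush with the neck, does not come out. About 0.08 kg. Origin: centre of its underside, z up. Grasp the neck from above, across the row, TCP 86 mm above the origin; neighbours 60 mm apart. Starts upright in cup_conical.
- bottle_jar: Glass sample bottle, wide-mouthed jar: body 40 mm across, 56 mm high, shoulder up to 62, neck 32 mm across, top of cork at 102. Cork flush with the neck, does not come out. About 0.09 kg. Origin: centre of its underside, z up. Grasp the neck from above, across the row, TCP 87 mm above the origin; neighbours 60 mm apart. Starts upright in cup_jar.
- cup_round: White plastic square cup, one of four alike, in which bottle_round stands at the start; it stays in the carrying tray and so marks that bottle's place in the row. 56 mm wide, 50 inside, 25 high, floor 3 mm. Origin: centre of its underside, 3 mm above the table. Fixed.
- cup_square: White plastic square cup, one of four alike, in which bottle_square stands at the start; it stays in the carrying tray and so marks that bottle's place in the row. 56 mm wide, 50 inside, 25 high, floor 3 mm. Origin: centre of its underside, 3 mm above the table. Fixed.
- cup_conical: White plastic square cup, one of four alike, in which bottle_conical stands at the start; it stays in the carrying tray and so marks that bottle's place in the row. 56 mm wide, 50 inside, 25 high, floor 3 mm. Origin: centre of its underside, 3 mm above the table. Fixed.
- cup_jar: White plastic square cup, one of four alike, in which bottle_jar stands at the start; it stays in the carrying tray and so marks that bottle's place in the row. 56 mm wide, 50 inside, 25 high, floor 3 mm. Origin: centre of its underside, 3 mm above the table. Fixed.
- carry_tray: Steel carrying tray, fixed, 250 x 66 x 16 mm, with a wire loop handle with a black grip at one end only (reaching to x = +162 mm). Origin: on the table under its middle; +x runs along the row towards the handle end. It holds the four cups in one row at x = +90 (handle end), +30, -30 and -90 mm, y = 0; which cup is where differs each time.
- sample_rack: Grey plastic rack, fixed: a row of five square bays, 304 x 64 mm, walls 4 mm thick, 36 high; bays 56 mm inside, floor 6 mm above the table. In one end bay (x = +150 mm) the reference cell is fixed: steel cylinder, brass port, 48 mm across, 100 high. Origin: table level, middle of the four free bays; +x towards the cell. Free bay centres: y = 0, x = +90 (next to the cell), +30, -30, -90 mm.
Things that resemble listed ones, but are neither listed nor needed, are in the scene too. Leave any pink look-alike of the bottle_jar alone.

How it is judged:
At the end, for the whole second after the job is handed in: Sample bottles in the four free bays in tray order, handle-end bottle next to the reference cell: within 14 mm of bay centre along and across, on the bay floor within 4 mm, tilt under 0.12 rad, released and at rest (((x of cup_round in the frame of carry_tray between 0.08 and 0.1 m and x of bottle_round in the frame of sample_rack between 0.076 and 0.104 m) or (x of cup_round in the frame of carry_tray between 0.02 and 0.04 m and x of bottle_round in the frame of sample_rack between 0.016 and 0.044 m) or (x of cup_round in the frame of carry_tray between -0.04 and -0.02 m and x of bottle_round in the frame of sample_rack between -0.044 and -0.016 m) or (x of cup_round in the frame of carry_tray between -0.1 and -0.08 m and x of bottle_round in the frame of sample_rack between -0.104 and -0.076 m)) and ((x of cup_square in the frame of carry_tray between 0.08 and 0.1 m and x of bottle_square in the frame of sample_rack between 0.076 and 0.104 m) or (x of cup_square in the frame of carry_tray between 0.02 and 0.04 m and x of bottle_square in the frame of sample_rack between 0.016 and 0.044 m) or (x of cup_square in the frame of carry_tray between -0.04 and -0.02 m and x of bottle_square in the frame of sample_rack between -0.044 and -0.016 m) or (x of cup_square in the frame of carry_tray between -0.1 and -0.08 m and x of bottle_square in the frame of sample_rack between -0.104 and -0.076 m)) and ((x of cup_conical in the frame of carry_tray between 0.08 and 0.1 m and x of bottle_conical in the frame of sample_rack between 0.076 and 0.104 m) or (x of cup_conical in the frame of carry_tray between 0.02 and 0.04 m and x of bottle_conical in the frame of sample_rack between 0.016 and 0.044 m) or (x of cup_conical in the frame of carry_tray between -0.04 and -0.02 m and x of bottle_conical in the frame of sample_rack between -0.044 and -0.016 m) or (x of cup_conical in the frame of carry_tray between -0.1 and -0.08 m and x of bottle_conical in the frame of sample_rack between -0.104 and -0.076 m)) and ((x of cup_jar in the frame of carry_tray between 0.08 and 0.1 m and x of bottle_jar in the frame of sample_rack between 0.076 and 0.104 m) or (x of cup_jar in the frame of carry_tray between 0.02 and 0.04 m and x of bottle_jar in the frame of sample_rack between 0.016 and 0.044 m) or (x of cup_jar in the frame of carry_tray between -0.04 and -0.02 m and x of bottle_jar in the frame of sample_rack between -0.044 and -0.016 m) or (x of cup_jar in the frame of carry_tray between -0.1 and -0.08 m and x of bottle_jar in the frame of sample_rack between -0.104 and -0.076 m)) and y of bottle_round in the frame of sample_rack between -0.014 and 0.014 m and z of each of bottle_round, bottle_square, bottle_conical, bottle_jar in the frame of sample_rack below 0.01 m and angle between each of bottle_round, bottle_square, bottle_conical, bottle_jar's own z axis and vertical below 0.12 rad and linear speed of each of bottle_round, bottle_square, bottle_conical, bottle_jar below 0.02 m/s and contact force between each of bottle_round, bottle_square, bottle_conical, bottle_jar and the fingers below 0.1 N and y of bottle_square in the frame of sample_rack between -0.014 and 0.014 m and y of bottle_conical in the frame of sample_rack between -0.014 and 0.014 m and y of bottle_jar in the frame of sample_rack between -0.014 and 0.014 m); the robot touches nothing.
It fails at once if a sample bottle is tipped over (angle between any of bottle_round, bottle_square, bottle_conical, bottle_jar's own z axis and vertical above 0.6 rad).
It fails at once if a sample bottle is dropped or thrown (moves faster than 0.7 m/s, a fall of some 25 mm, without being held) ((linear speed of bottle_round above 0.7 m/s and contact force between bottle_round and the fingers below 0.2 N) or (linear speed of bottle_square above 0.7 m/s and contact force between bottle_square and the fingers below 0.2 N) or (linear speed of bottle_conical above 0.7 m/s and contact force between bottle_conical and the fingers below 0.2 N) or (linear speed of bottle_jar above 0.7 m/s and contact force between bottle_jar and the fingers below 0.2 N)).
It also fails if it takes over 112 s, if anything falls off the work surface, if the arm or the gripper's body presses on something with over 40 N, if the wrist force passes 120 N, or if a joint passes its speed limit or range.

## Working session

There is one attempt and no reset: what is moved stays moved. The work goes in short steps, Python scripts to look and compute and a shell command to move; the robot and the scene stay as the last step left them, time stands still between calls to the robot, and variables do not carry over. Pictures are saved under pics/ and viewed, and the job is handed in when it is done.

```bash
mkdir -p pics; ls; python3 - <<'E'
from station import ctrl
import cv2,numpy as np
o=ctrl.get_obs()
for k,v in o.items(): print(k,np.round(v,4))
for n in("scene","side","wrist"):
    c=ctrl.camera(n); cv2.imwrite(f"pics/a_{n}.png",c["pixels"]); print(n,c["fx"],c["fy"],c["cx"],c["cy"],[k for k in c]); print(np.round(c["world_from_camera"],3).tolist())
E
```

```text
pics
time_s 0.0
qpos [ 1.0614  0.3005  1.5216 -0.      1.3207 -0.0666]
joint_vel [ 0.0018 -0.0011 -0.0004  0.0006 -0.0012 -0.0009]
tau [ 2.00000e-03 -5.31824e+01 -3.52729e+01  7.09000e-02  2.45000e-02
 -1.00000e-04]
ee_pos [0.2356 0.4967 0.2237]
eef_rot [-3.1404 -0.      2.6988]
force [-0.2922 -0.3584  0.2791]
moment [-0.0538 -0.0715  0.0113]
grip_width 0.094
scene 508.9014666591218 508.9014666591218 312.20172090431237 192.97056574012592 ['pixels', 'fx', 'fy', 'cx', 'cy', 'world_from_camera']
[[-0.871, -0.384, 0.306, 0.752], [0.491, -0.687, 0.536, 0.521], [0.004, 0.617, 0.787, 0.836], [0.0, 0.0, 0.0, 1.0]]
side 393.63218253691105 393.63218253691105 317.0645647161245 196.11913367602503 ['pixels', 'fx', 'fy', 'cx', 'cy', 'world_from_camera']
[[-0.755, 0.475, -0.453, 0.102], [-0.655, -0.567, 0.499, 0.355], [-0.02, 0.673, 0.739, 0.582], [0.0, 0.0, 0.0, 1.0]]
wrist 322.92246731012585 322.92246731012585 316.5007983098176 205.98558225975535 ['pixels', 'fx', 'fy', 'cx', 'cy', 'world_from_camera']
[[0.428, -0.878, -0.212, 0.174], [0.904, 0.416, 0.102, 0.527], [-0.001, -0.236, 0.972, 0.384], [0.0, 0.0, 0.0, 1.0]]
```

View pics/a_scene.png

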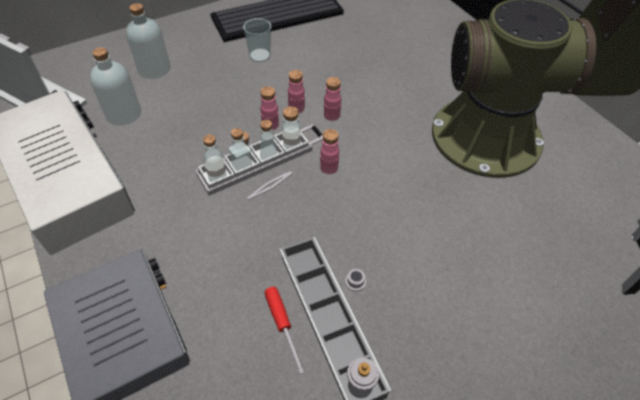

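View pics/a_side.png

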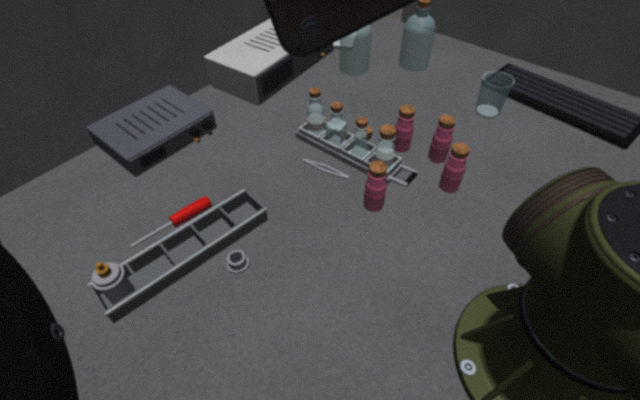

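View pics/a_wrist.png

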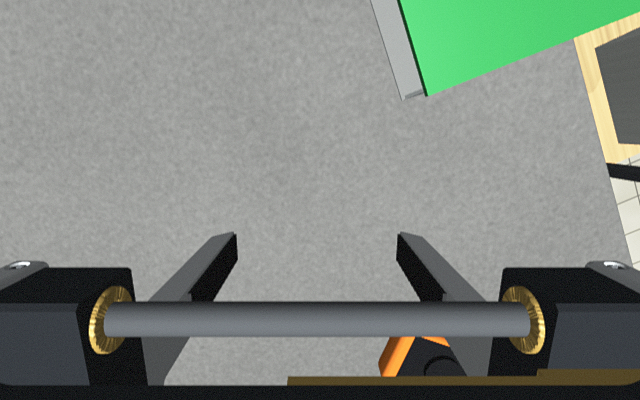

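```bash
python3 - <<'E'
import cv2
a=cv2.imread("pics/a_scene.png");b=cv2.imread("pics/a_side.png")
cv2.imwrite("pics/b1.png",cv2.resize(a[60:210,180:360],None,fx=4,fy=4,interpolation=cv2.INTER_CUBIC)[:600])
cv2.imwrite("pics/b2.png",cv2.resize(b[75:225,285:475],None,fx=4,fy=4,interpolation=cv2.INTER_CUBIC))
cv2.imwrite("pics/b3.png",cv2.resize(a[230:400,270:400],None,fx=3.5,fy=3.5,interpolation=cv2.INTER_CUBIC))
cv2.imwrite("pics/b4.png",cv2.resize(b[180:330,80:280],None,fx=4,fy=4,interpolation=cv2.INTER_CUBIC))
E
```

```text
(no output)
```

View pics/b1.png

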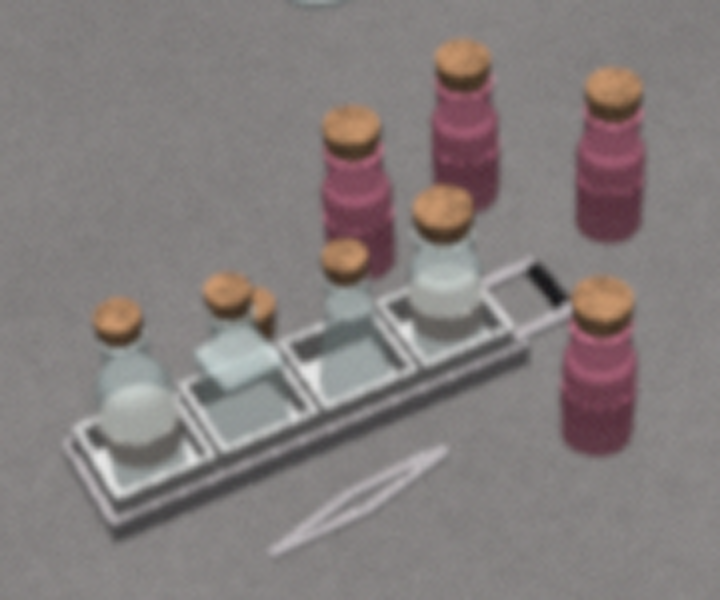

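View pics/b2.png

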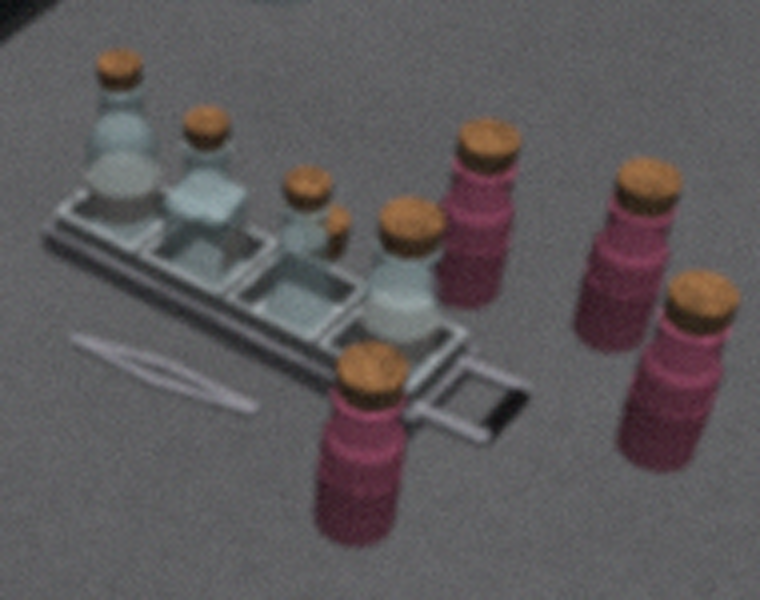

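View pics/b3.png

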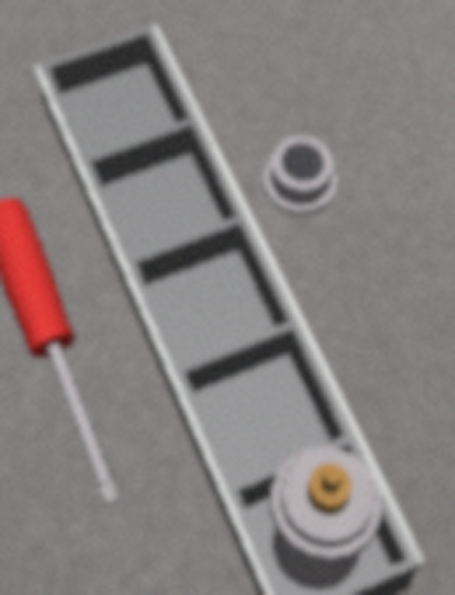

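View pics/b4.png

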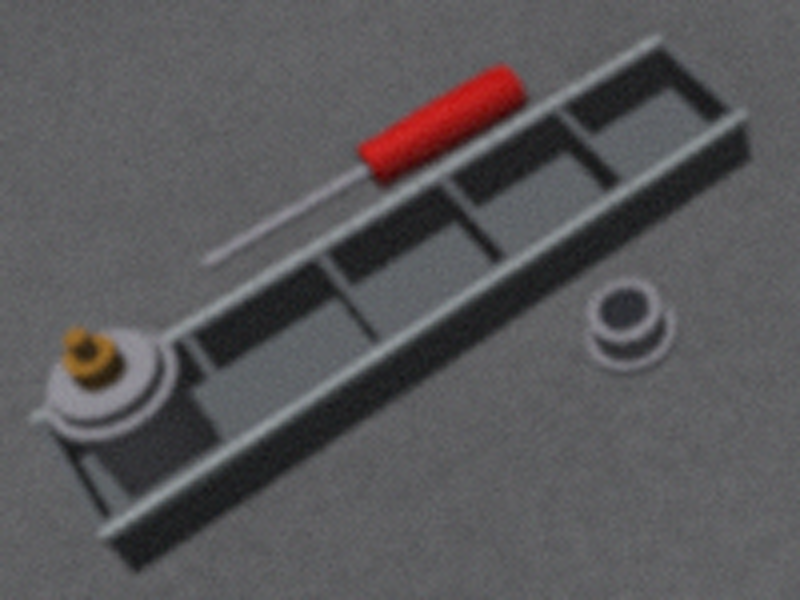

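```bash
cat > h.py <<'E'
import numpy as np,cv2
from station import ctrl
from scipy.optimize import least_squares
def proj(c,P):
    T=np.linalg.inv(c["world_from_camera"]);p=T[:3,:3]@np.asarray(P,float).T+T[:3,3:4]
    return np.c_[c["fx"]*p[0]/-p[2]+c["cx"],c["fy"]*-p[1]/-p[2]+c["cy"]]
def onz(c,uv,z):
    T=np.asarray(c["world_from_camera"]);d=np.array([(uv[0]-c["cx"])/c["fx"],-(uv[1]-c["cy"])/c["fy"],-1])
    d=T[:3,:3]@d;o=T[:3,3];return o+d*(z-o[2])/d[2]
def full(px,off,s): return (np.array(px)+.5)/s-.5+np.array(off)
E
python3 - <<'E'
from h import *
A=ctrl.camera("scene");B=ctrl.camera("side")
np.save("cams.npy",[A,B],allow_pickle=True)
s1=lambda p:full(p,(180,60),4);s2=lambda p:full(p,(285,75),4);s3=lambda p:full(p,(270,230),3.5);s4=lambda p:full(p,(80,180),4)
print("corks")
for n,a,b,z in [("round",(118,316),(119,65),.124),("square",(228,290),(208,121),.112),("con",(345,255),(308,182),.104),("jar",(443,208),(411,221),.108)]:
    print(n,onz(A,s1(a),z).round(4),onz(B,s2(b),z).round(4))
print("pink, z .108")
for a in [(352,125),(463,60),(613,88),(602,298)]: print(onz(A,s1(a),.108).round(3))
for b in [(490,140),(650,180),(703,293),(372,368)]: print(onz(B,s2(b),.108).round(3))
print("tray corners z .016 / cups z .028")
for a in [(70,445),(117,527),(528,348)]: print(onz(A,s1(a),.016).round(4))
for b in [(45,232),(413,412)]: print(onz(B,s2(b),.016).round(4))
print("handle", onz(A,s1((548,285)),.02).round(3),onz(B,s2((505,410)),.02).round(3))
print("rack")
for a in [(37,67),(155,27),(422,560)]: print(onz(A,s3(a),.036).round(4))
for b in [(660,38),(745,115),(100,535),(32,417)]: print(onz(B,s4(b),.036).round(4))
print("cell",onz(A,s3((328,487)),.1).round(4),onz(B,s4((95,365)),.1).round(4))
print("cork loose",onz(A,s1((262,305)),.03),onz(B,s2((337,230)),.03))
E
```

```text
corks
round [ 0.5842 -0.1774  0.124 ] [ 0.5817 -0.175   0.124 ]
square [ 0.5267 -0.1792  0.112 ] [ 0.5252 -0.1792  0.112 ]
con [ 0.4617 -0.1808  0.104 ] [ 0.4613 -0.1793  0.104 ]
jar [ 0.4036 -0.1834  0.108 ] [ 0.402  -0.1815  0.108 ]
pink, z .108
[ 0.416 -0.265  0.108]
[ 0.338 -0.284  0.108]
[ 0.277 -0.223  0.108]
[ 0.365 -0.087  0.108]
[ 0.408 -0.261  0.108]
[ 0.33  -0.282  0.108]
[ 0.271 -0.222  0.108]
[ 0.357 -0.086  0.108]
tray corners z .016 / cups z .028
[ 0.617  -0.2075  0.016 ]
[ 0.6164 -0.1439  0.016 ]
[ 0.3711 -0.1506  0.016 ]
[ 0.615  -0.1447  0.016 ]
[ 0.3724 -0.1578  0.016 ]
handle [ 0.339 -0.184  0.02 ] [ 0.336 -0.185  0.02 ]
rack
[0.5567 0.0615 0.036 ]
[0.4903 0.07   0.036 ]
[0.525  0.3688 0.036 ]
[0.5554 0.0614 0.036 ]
[0.489 0.069 0.036]
[0.5251 0.3686 0.036 ]
[0.5922 0.3606 0.036 ]
cell [0.5602 0.3377 0.1   ] [0.5375 0.3347 0.1   ]
cork loose [ 0.48962705 -0.238815    0.03      ] [ 0.47831634 -0.23701444  0.03      ]
```

```bash
cat > plan.py <<'E'
import sys
from h import *
from scipy.spatial.transform import Rotation as R
# usage: plan.py x y z yaw n   -> n equal rows; levels the tool too
x,y,z,yaw,n=map(float,sys.argv[1:6]);n=int(n)
o=ctrl.get_obs();p=np.array(o["ee_pos"]);q=R.from_euler("xyz",o["eef_rot"])
t=R.from_euler("xyz",[np.pi,0,yaw]);d=(q.inv()*t).as_rotvec()
print("t",round(o["time_s"],2),"p",p.round(4),"rot",np.round(o["eef_rot"],3),"F",np.round(o["force"],1),"g",round(o["grip_width"],4),"j",np.round(o["qpos"],2))
for i in range(n):
    s=(np.array([x,y,z])-p)/n
    v=(q*R.from_rotvec(d*i/n)).inv().apply(s)/.04
    print(f'{{"tx":{v[0]:.2f},"ty":{v[1]:.2f},"tz":{v[2]:.2f},"rz":{d[2]/n/np.radians(4):.2f}}}  rx,ry {np.round(d[:2]/n/np.radians(4),2)}')
E
python3 - <<'E'
from h import *
A,B=np.load("cams.npy",allow_pickle=True)
s1=lambda p:full(p,(180,60),4);s2=lambda p:full(p,(285,75),4)
def tri(a,b):
    r=least_squares(lambda P:np.r_[proj(A,[P])[0]-a,proj(B,[P])[0]-b],[.45,-.18,.1]);return r.x.round(4),r.fun.round(1)
for n,a,b in [("round",(118,316),(119,65)),("square",(228,290),(208,121)),("con",(345,255),(308,182)),("jar",(443,208),(411,221)),
 ("p1",(352,125),(490,140)),("p2",(463,60),(650,180)),("p3",(613,88),(703,293)),("p4",(602,298),(372,368)),("cork",(262,300),(340,228))]: print(n,*tri(s1(a),s2(b)))
s3=lambda p:full(p,(270,230),3.5);s4=lambda p:full(p,(80,180),4)
print("cellport",*tri(s3((330,480)),s4((88,345))))
E
python3 plan.py 0.48 0.1 0.26 0.036 38 | awk 'NR<10||NR%4==0'
```

```text
round [ 0.584  -0.1781  0.1223] [ 0.1  0.3  0.2 -0.3]
square [ 0.5263 -0.1805  0.1107] [-0. -0. -0.  0.]
con [ 0.4618 -0.1805  0.1036] [ 0.1  0.2  0.1 -0.2]
jar [ 0.4032 -0.1839  0.1065] [ 0.1  0.3  0.2 -0.2]
p1 [ 0.4131 -0.2714  0.1009] [ 0.1  0.3  0.2 -0.3]
p2 [ 0.3338 -0.292   0.1006] [-0.  -0.1 -0.   0.1]
p3 [ 0.2732 -0.2294  0.1016] [-0.  -0.1 -0.1  0.1]
p4 [ 0.3612 -0.0924  0.1011] [ 0.   0.1  0.1 -0.1]
cork [ 0.485  -0.2509  0.0202] [ 0.1  0.2  0.1 -0.2]
cellport [0.5555 0.3324 0.0905] [-0.4 -0.5 -0.3  0.5]
t 0.25 p [0.2356 0.4969 0.224 ] rot [-3.141 -0.     2.699] F [ 0.2 -0.3  0.4] g 0.094 j [ 1.06  0.3   1.52 -0.    1.32 -0.07]
{"tx":-0.26,"ty":-0.17,"tz":-0.02,"rz":1.00}  rx,ry [-0.  0.]
{"tx":-0.27,"ty":-0.15,"tz":-0.02,"rz":1.00}  rx,ry [-0.  0.]
{"tx":-0.28,"ty":-0.13,"tz":-0.02,"rz":1.00}  rx,ry [-0.  0.]
{"tx":-0.29,"ty":-0.11,"tz":-0.02,"rz":1.00}  rx,ry [-0.  0.]
{"tx":-0.29,"ty":-0.09,"tz":-0.02,"rz":1.00}  rx,ry [-0.  0.]
{"tx":-0.30,"ty":-0.07,"tz":-0.02,"rz":1.00}  rx,ry [-0.  0.]
{"tx":-0.30,"ty":-0.05,"tz":-0.02,"rz":1.00}  rx,ry [-0.  0.]
{"tx":-0.31,"ty":-0.03,"tz":-0.02,"rz":1.00}  rx,ry [-0.  0.]
{"tx":-0.30,"ty":0.04,"tz":-0.02,"rz":1.00}  rx,ry [-0.  0.]
{"tx":-0.28,"ty":0.12,"tz":-0.02,"rz":1.00}  rx,ry [-0.  0.]
{"tx":-0.24,"ty":0.19,"tz":-0.02,"rz":1.00}  rx,ry [-0.  0.]
{"tx":-0.17,"ty":0.25,"tz":-0.02,"rz":1.00}  rx,ry [-0.  0.]
{"tx":-0.10,"ty":0.29,"tz":-0.02,"rz":1.00}  rx,ry [-0.  0.]
{"tx":-0.01,"ty":0.31,"tz":-0.02,"rz":1.00}  rx,ry [-0.  0.]
{"tx":0.07,"ty":0.30,"tz":-0.02,"rz":1.00}  rx,ry [-0.  0.]
```

Candidates (scene px):
- Clear bottles in the tray, from the handle end at (318,133): wide-mouthed jar (291,113), conical (266,124), square (237,133) and round (209,139).
- Look-alikes:
  - pink bottles at (268,92), (296,76), (333,83), (330,135)
  - big clear bottles at (100,55), (137,8)
  - a small cork-topped item behind the tray at (245,136)

The 4x crops above confirm the clear wide-necked bottle in the handle-end cup is bottle_jar. The tray order is therefore jar, conical, square, round. Triangulated cork heights (0.107, 0.104, 0.111, 0.122) match the expected 0.108, 0.104, 0.112, 0.124.

```bash
python3 -m pendant '[{"tx":-0.26,"ty":-0.17,"tz":-0.05,"rz":1},{"tx":-0.27,"ty":-0.15,"tz":-0.05,"rz":1},{"tx":-0.28,"ty":-0.13,"tz":-0.05,"rz":1},{"tx":-0.29,"ty":-0.11,"tz":-0.05,"rz":1},{"tx":-0.29,"ty":-0.09,"rz":1},{"tx":-0.3,"ty":-0.07,"rz":1},{"tx":-0.3,"ty":-0.05,"rz":1},{"tx":-0.31,"ty":-0.03,"rz":1}]' 20; python3 plan.py 0.48 0.1 0.24 0.036 30 | head -9
```

```text
t 0.25 p [0.2356 0.4969 0.224 ] rot [-3.141 -0.     2.699] F [ 0.2 -0.3  0.4] g 0.094 j [ 1.06  0.3   1.52 -0.    1.32 -0.07]
{"tx":-0.33,"ty":-0.21,"tz":-0.01,"rz":1.27}  rx,ry [-0.  0.]
{"tx":-0.34,"ty":-0.18,"tz":-0.01,"rz":1.27}  rx,ry [-0.  0.]
{"tx":-0.36,"ty":-0.15,"tz":-0.01,"rz":1.27}  rx,ry [-0.  0.]
{"tx":-0.37,"ty":-0.12,"tz":-0.01,"rz":1.27}  rx,ry [-0.  0.]
{"tx":-0.38,"ty":-0.09,"tz":-0.01,"rz":1.27}  rx,ry [-0.  0.]
{"tx":-0.39,"ty":-0.05,"tz":-0.01,"rz":1.27}  rx,ry [-0.  0.]
{"tx":-0.39,"ty":-0.02,"tz":-0.01,"rz":1.27}  rx,ry [-0.  0.]
{"tx":-0.39,"ty":0.02,"tz":-0.01,"rz":1.27}  rx,ry [-0.  0.]$[0]: bad value
```

```bash
python3 -m pendant '[{"rx":0,"ry":0,"rz":1,"tx":-0.26,"ty":-0.17,"tz":-0.05,"grip":-1}]' 20;echo; python3 -m pendant '[{"tx":-0.26,"ty":-0.17,"tz":-0.05,"rz":1.0,"grip":-1}]' 20;  python3 plan.py 0.48 0.1 0.24 0.036 30 | head -3
```

```text
time_s: 0.33
ee_pos: [0.2414, 0.4868, 0.2254]
eef_rot: [-3.14, -0.0, 2.631]
force: [-0.6, 0.1, 0.1]
grip_width: 0.0943

t 0.33 p [0.2414 0.4868 0.2254] rot [-3.14  -0.     2.631] F [-0.6  0.1  0.1] g 0.0943 j [ 1.04  0.29  1.54  0.    1.32 -0.02]
{"tx":-0.33,"ty":-0.18,"tz":-0.01,"rz":1.24}  rx,ry [-0.  0.]
{"tx":-0.35,"ty":-0.15,"tz":-0.01,"rz":1.24}  rx,ry [-0.  0.]$[0]: bad value
```

All keys are needed in every row.

```bash
python3 -m pendant '[{"rx":0,"ry":0,"rz":1,"tx":-0.26,"ty":-0.15,"tz":-0.05,"grip":-1},{"rx":0,"ry":0,"rz":1,"tx":-0.27,"ty":-0.15,"tz":-0.05,"grip":-1},{"rx":0,"ry":0,"rz":1,"tx":-0.28,"ty":-0.13,"tz":-0.05,"grip":-1},{"rx":0,"ry":0,"rz":1,"tx":-0.29,"ty":-0.1,"tz":-0.05,"grip":-1},{"rx":0,"ry":0,"rz":1,"tx":-0.3,"ty":-0.08,"tz":0,"grip":-1},{"rx":0,"ry":0,"rz":1,"tx":-0.3,"ty":-0.06,"tz":0,"grip":-1},{"rx":0,"ry":0,"rz":1,"tx":-0.3,"ty":-0.04,"tz":0,"grip":-1},{"rx":0,"ry":0,"rz":1,"tx":-0.3,"ty":-0.02,"tz":0,"grip":-1}]' 20;  python3 plan.py 0.48 0.1 0.24 0.036 29 | head -9
```

```text
time_s: 1.0
ee_pos: [0.2894, 0.3971, 0.2331]
eef_rot: [-3.139, 0.001, 2.047]
force: [0.6, 0.1, -0.3]
grip_width: 0.0943
t 1.0 p [0.2894 0.3971 0.2331] rot [-3.139e+00  1.000e-03  2.047e+00] F [ 0.6  0.1 -0.3] g 0.0943 j [ 0.87  0.16  1.67 -0.    1.31  0.39]
{"tx":-0.30,"ty":0.03,"tz":-0.01,"rz":0.99}  rx,ry [-0.  0.]
{"tx":-0.30,"ty":0.05,"tz":-0.01,"rz":0.99}  rx,ry [-0.  0.]
{"tx":-0.30,"ty":0.07,"tz":-0.01,"rz":0.99}  rx,ry [-0.  0.]
{"tx":-0.29,"ty":0.09,"tz":-0.01,"rz":0.99}  rx,ry [-0.  0.]
{"tx":-0.28,"ty":0.11,"tz":-0.01,"rz":0.99}  rx,ry [-0.  0.]
{"tx":-0.28,"ty":0.13,"tz":-0.01,"rz":0.99}  rx,ry [-0.  0.]
{"tx":-0.27,"ty":0.15,"tz":-0.01,"rz":0.99}  rx,ry [-0.  0.]
{"tx":-0.25,"ty":0.17,"tz":-0.01,"rz":0.99}  rx,ry [-0.  0.]
```

```bash
python3 -m pendant '[{"rx":0,"ry":0,"rz":1,"tx":-0.3,"ty":0.03,"tz":0,"grip":-1},{"rx":0,"ry":0,"rz":1,"tx":-0.3,"ty":0.05,"tz":0,"grip":-1},{"rx":0,"ry":0,"rz":1,"tx":-0.3,"ty":0.07,"tz":0,"grip":-1},{"rx":0,"ry":0,"rz":1,"tx":-0.29,"ty":0.09,"tz":0,"grip":-1},{"rx":0,"ry":0,"rz":1,"tx":-0.28,"ty":0.11,"tz":0,"grip":-1},{"rx":0,"ry":0,"rz":1,"tx":-0.28,"ty":0.13,"tz":0,"grip":-1},{"rx":0,"ry":0,"rz":1,"tx":-0.27,"ty":0.15,"tz":0,"grip":-1},{"rx":0,"ry":0,"rz":1,"tx":-0.25,"ty":0.17,"tz":0,"grip":-1}]' 20;  python3 plan.py 0.47 0.0 0.24 0.036 22 | head -9
python3 - <<'E'
from h import *
c=ctrl.camera("wrist");cv2.imwrite("pics/c_wrist.png",c["pixels"])
E
```

```text
time_s: 1.67
ee_pos: [0.3427, 0.3096, 0.233]
eef_rot: [-3.14, 0.003, 1.459]
force: [0.3, 0.5, 0.5]
grip_width: 0.0939
t 1.67 p [0.3427 0.3096 0.233 ] rot [-3.140e+00  3.000e-03  1.459e+00] F [0.3 0.5 0.5] g 0.0939 j [ 0.66  0.1   1.74 -0.    1.3   0.77]
{"tx":-0.33,"ty":0.18,"tz":-0.01,"rz":0.93}  rx,ry [0. 0.]
{"tx":-0.32,"ty":0.20,"tz":-0.01,"rz":0.93}  rx,ry [0. 0.]
{"tx":-0.31,"ty":0.22,"tz":-0.01,"rz":0.93}  rx,ry [0. 0.]
{"tx":-0.29,"ty":0.24,"tz":-0.01,"rz":0.93}  rx,ry [0. 0.]
{"tx":-0.28,"ty":0.26,"tz":-0.01,"rz":0.93}  rx,ry [0. 0.]
{"tx":-0.26,"ty":0.28,"tz":-0.01,"rz":0.93}  rx,ry [0. 0.]
{"tx":-0.24,"ty":0.30,"tz":-0.01,"rz":0.93}  rx,ry [0. 0.]
{"tx":-0.22,"ty":0.31,"tz":-0.01,"rz":0.93}  rx,ry [0. 0.]
```

View pics/c_wrist.png

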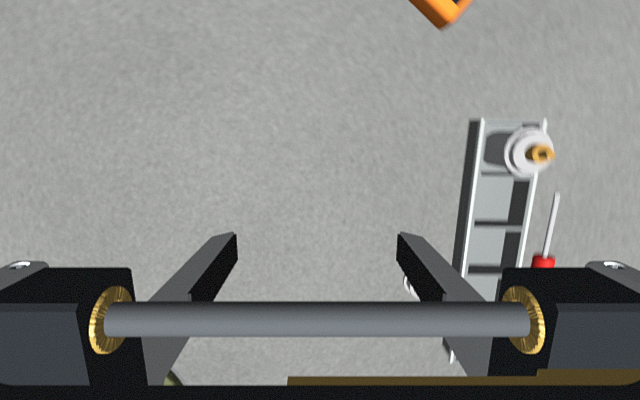

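Rack end bay with the cell (525,152) is ahead; its end corners are at about (474,120) and (546,121). On to the tray.

```bash
python3 -m pendant '[{"rx":0,"ry":0,"rz":1,"tx":-0.38,"ty":0.21,"tz":0,"grip":-1},{"rx":0,"ry":0,"rz":1,"tx":-0.37,"ty":0.24,"tz":0,"grip":-1},{"rx":0,"ry":0,"rz":1,"tx":-0.36,"ty":0.27,"tz":0,"grip":-1},{"rx":0,"ry":0,"rz":1,"tx":-0.34,"ty":0.3,"tz":0,"grip":-1},{"rx":0,"ry":0,"rz":1,"tx":-0.32,"ty":0.32,"tz":0,"grip":-1},{"rx":0,"ry":0,"rz":1,"tx":-0.3,"ty":0.34,"tz":0,"grip":-1},{"rx":0,"ry":0,"rz":1,"tx":-0.27,"ty":0.36,"tz":0,"grip":-1},{"rx":0,"ry":0,"rz":1,"tx":-0.24,"ty":0.38,"tz":0,"grip":-1}]' 20;  python3 plan.py 0.43 -0.14 0.24 0.036 16 | head -9
```

```text
time_s: 2.38
ee_pos: [0.398, 0.1727, 0.2332]
eef_rot: [-3.141, 0.003, 0.884]
force: [-0.0, 0.2, -0.5]
grip_width: 0.094
t 2.38 p [0.398  0.1727 0.2332] rot [-3.141e+00  3.000e-03  8.840e-01] F [-0.   0.2 -0.5] g 0.094 j [ 0.33  0.03  1.81 -0.    1.3   1.01]
{"tx":-0.35,"ty":0.35,"tz":-0.01,"rz":0.76}  rx,ry [0. 0.]
{"tx":-0.33,"ty":0.37,"tz":-0.01,"rz":0.76}  rx,ry [0. 0.]
{"tx":-0.31,"ty":0.38,"tz":-0.01,"rz":0.76}  rx,ry [0. 0.]
{"tx":-0.29,"ty":0.40,"tz":-0.01,"rz":0.76}  rx,ry [0. 0.]
{"tx":-0.27,"ty":0.41,"tz":-0.01,"rz":0.76}  rx,ry [0. 0.]
{"tx":-0.24,"ty":0.43,"tz":-0.01,"rz":0.76}  rx,ry [0. 0.]
{"tx":-0.22,"ty":0.44,"tz":-0.01,"rz":0.76}  rx,ry [0. 0.]
{"tx":-0.20,"ty":0.45,"tz":-0.01,"rz":0.76}  rx,ry [0. 0.]
```

```bash
python3 -m pendant '[{"rx":0,"ry":0,"rz":1,"tx":-0.35,"ty":0.35,"tz":0,"grip":-1},{"rx":0,"ry":0,"rz":1,"tx":-0.32,"ty":0.37,"tz":0,"grip":-1},{"rx":0,"ry":0,"rz":1,"tx":-0.3,"ty":0.39,"tz":0,"grip":-1},{"rx":0,"ry":0,"rz":1,"tx":-0.27,"ty":0.41,"tz":0,"grip":-1},{"rx":0,"ry":0,"rz":1,"tx":-0.24,"ty":0.43,"tz":0,"grip":-1},{"rx":0,"ry":0,"rz":1,"tx":-0.21,"ty":0.44,"tz":0,"grip":-1},{"rx":0,"ry":0,"rz":1,"tx":-0.18,"ty":0.46,"tz":0,"grip":-1},{"rx":0,"ry":0,"rz":1,"tx":-0.15,"ty":0.47,"tz":0,"grip":-1}]' 20;  python3 plan.py 0.40 -0.18 0.24 0.036 8 | head -9
```

```text
time_s: 3.05
ee_pos: [0.4119, 0.0107, 0.2336]
eef_rot: [3.14, 0.003, 0.311]
force: [-0.1, -0.4, 0.1]
grip_width: 0.0941
t 3.05 p [0.4119 0.0107 0.2336] rot [3.14e+00 3.00e-03 3.11e-01] F [-0.1 -0.4  0.1] g 0.0941 j [-0.06 -0.02  1.86 -0.    1.3   1.2 ]
{"tx":-0.22,"ty":0.56,"tz":-0.02,"rz":0.49}  rx,ry [0. 0.]
{"tx":-0.20,"ty":0.56,"tz":-0.02,"rz":0.49}  rx,ry [0. 0.]
{"tx":-0.18,"ty":0.57,"tz":-0.02,"rz":0.49}  rx,ry [0. 0.]
{"tx":-0.16,"ty":0.58,"tz":-0.02,"rz":0.49}  rx,ry [0. 0.]
{"tx":-0.14,"ty":0.58,"tz":-0.02,"rz":0.49}  rx,ry [0. 0.]
{"tx":-0.12,"ty":0.59,"tz":-0.02,"rz":0.49}  rx,ry [0. 0.]
{"tx":-0.10,"ty":0.59,"tz":-0.02,"rz":0.49}  rx,ry [0. 0.]
{"tx":-0.08,"ty":0.59,"tz":-0.02,"rz":0.49}  rx,ry [0. 0.]
```

```bash
python3 -m pendant '[{"rx":0,"ry":0,"rz":0.5,"tx":-0.22,"ty":0.56,"tz":0,"grip":-0.4},{"rx":0,"ry":0,"rz":0.5,"tx":-0.2,"ty":0.56,"tz":0,"grip":-0.4},{"rx":0,"ry":0,"rz":0.5,"tx":-0.18,"ty":0.57,"tz":0,"grip":-0.4},{"rx":0,"ry":0,"rz":0.5,"tx":-0.16,"ty":0.58,"tz":0,"grip":-0.4},{"rx":0,"ry":0,"rz":0.5,"tx":-0.14,"ty":0.58,"tz":0,"grip":-0.4},{"rx":0,"ry":0,"rz":0.5,"tx":-0.12,"ty":0.59,"tz":0,"grip":-0.4},{"rx":0,"ry":0,"rz":0.5,"tx":-0.1,"ty":0.59,"tz":0,"grip":-0.4},{"rx":0,"ry":0,"rz":0.5,"tx":-0.08,"ty":0.59,"tz":0,"grip":-0.4}]' 20
python3 - <<'E'
from h import *
cs=[]
for n in("scene","side","wrist"):
    c=ctrl.camera(n);cs.append(c);cv2.imwrite(f"pics/d_{n}.png",c["pixels"])
np.save("cams_d.npy",cs,allow_pickle=True)
E
python3 plan.py 0.403 -0.182 0.16 0.036 4 | head -3
```

```text
time_s: 3.72
ee_pos: [0.3981, -0.1873, 0.2344]
eef_rot: [3.14, 0.001, 0.028]
force: [0.6, 0.7, -0.3]
grip_width: 0.0659
t 3.87 p [ 0.398  -0.187   0.2342] rot [3.14e+00 1.00e-03 2.80e-02] F [ 0.3  0.4 -0.5] g 0.0658 j [-0.52  0.04  1.8  -0.    1.3   1.02]
{"tx":0.03,"ty":-0.03,"tz":0.46,"rz":-0.03}  rx,ry [0.01 0.  ]
{"tx":0.03,"ty":-0.03,"tz":0.46,"rz":-0.03}  rx,ry [0.01 0.  ]
```

View pics/d_wrist.png

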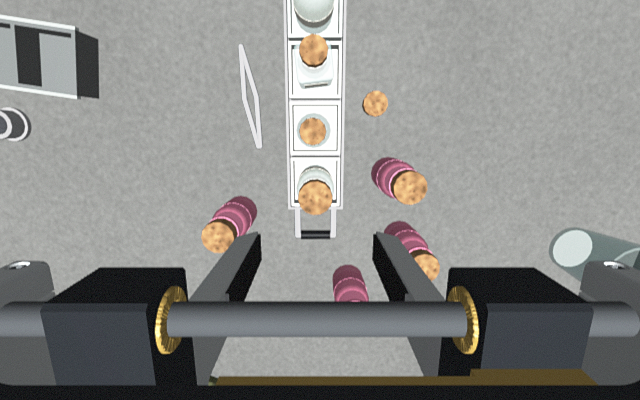

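View pics/d_scene.png

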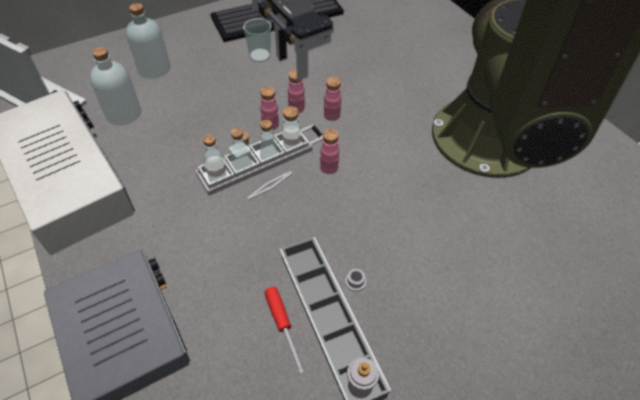

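Wrist view: corks at jar (315,198), conical (313,131), square (314,50). The handle is below the jar at (315,235). Pinks flank the handle at (218,237), (410,187) and (425,265).

```bash
python3 - <<'E'
from h import *
A,B,W=np.load("cams_d.npy",allow_pickle=True)
print(np.round(W["world_from_camera"],3).tolist(), proj(W,[ctrl.get_obs()["ee_pos"]]))
im=W["pixels"];hsv=cv2.cvtColor(im,cv2.COLOR_BGR2HSV)
m=cv2.inRange(hsv,(8,70,90),(25,255,255));m=cv2.morphologyEx(m,cv2.MORPH_OPEN,np.ones((3,3)))
m=cv2.morphologyEx(m,cv2.MORPH_CLOSE,np.ones((7,7)))
n,l,s,ce=cv2.connectedComponentsWithStats(m)
for i in range(1,n):
    if s[i,4]>150: print(s[i],ce[i].round(1),[onz(W,ce[i],z).round(4)[:2].tolist() for z in (.108,.104,.112)])
# cup outer corners, z=.028
for p in [(290,206),(341,206),(289,40),(345,40)]: print("cup",onz(W,p,.028).round(4))
E
```

```text
[[0.026, 0.971, 0.237, 0.466], [-1.0, 0.025, 0.008, -0.185], [0.002, -0.238, 0.971, 0.395], [0.0, 0.0, 0.0, 1.0]] [[316.0065628  258.37885317]]
[300  34  28  31 698] [313.2  49.4] [[0.5274, -0.1815], [0.5283, -0.1814], [0.5265, -0.1815]]
[363  91  25  25 498] [375.1 103.2] [[0.4869, -0.2349], [0.4872, -0.2356], [0.4866, -0.2342]]
[300 118  26  27 549] [312.2 131. ] [[0.4625, -0.1821], [0.4625, -0.1821], [0.4626, -0.1822]]
[393 171  34  34 902] [409.8 187.4] [[0.4153, -0.2712], [0.4146, -0.2724], [0.416, -0.27]]
[298 181  34  34 919] [314.8 197.3] [[0.4039, -0.1858], [0.4031, -0.1858], [0.4048, -0.1858]]
[201 221  33  32 797] [217.  236.6] [[0.3641, -0.0955], [0.3627, -0.0942], [0.3656, -0.0967]]
[415 253  25  27 430] [428.1 264.6] [[0.3409, -0.2958], [0.3392, -0.2974], [0.3427, -0.2943]]
[156 288  28  66 722] [166.4 318.1] [[0.277, -0.041], [0.2744, -0.039], [0.2797, -0.043]]
[464 292  15  34 219] [471.1 308.3] [[0.2955, -0.3435], [0.2931, -0.3457], [0.2979, -0.3413]]
[461 337  18  17 190] [469.5 345.6] [[0.2531, -0.3479], [0.2501, -0.3501], [0.256, -0.3456]]
cup [ 0.3755 -0.1573  0.028 ]
cup [ 0.3771 -0.2169  0.028 ]
cup [ 0.5529 -0.1551  0.028 ]
cup [ 0.5545 -0.2132  0.028 ]
```

```bash
python3 -m pendant '[{"rx":0,"ry":0,"rz":-0.1,"tx":0.07,"ty":-0.03,"tz":0.4,"grip":-0.4},{"rx":0,"ry":0,"rz":0,"tx":0.07,"ty":-0.03,"tz":0.4,"grip":-0.4},{"rx":0,"ry":0,"rz":0,"tx":0,"ty":0,"tz":0.5,"grip":-0.4},{"rx":0,"ry":0,"rz":0,"tx":0,"ty":0,"tz":0.5,"grip":-0.4},{"rx":0,"ry":0,"rz":0,"tx":0,"ty":0,"tz":0.5,"grip":-0.4},{"rx":0,"ry":0,"rz":0,"tx":0,"ty":0,"tz":0.5,"grip":-0.4},{"rx":0,"ry":0,"rz":0,"tx":0,"ty":0,"tz":0.4,"grip":-0.4},{"rx":0,"ry":0,"rz":0,"tx":0,"ty":0,"tz":0.2,"grip":-0.4}]' 20
python3 plan.py 0.4035 -0.1845 0.093 0.036 1
python3 - <<'E'
from h import *
for n in("scene","wrist"):
    c=ctrl.camera(n);cv2.imwrite(f"pics/e_{n}.png",c["pixels"] if n=="wrist" else cv2.resize(c["pixels"][60:210,180:360],None,fx=4,fy=4))
E
```

```text
time_s: 4.53
ee_pos: [0.4065, -0.1778, 0.0952]
eef_rot: [3.138, -0.005, 0.052]
force: [0.1, -0.1, -0.6]
grip_width: 0.0658
t 4.53 p [ 0.4065 -0.1778  0.0952] rot [ 3.138 -0.005  0.052] F [ 0.1 -0.1 -0.6] g 0.0658 j [-0.49  0.23  1.95 -0.    0.96  1.02]
{"tx":-0.08,"ty":0.16,"tz":0.06,"rz":0.23}  rx,ry [ 0.05 -0.07]
```

View pics/e_wrist.png

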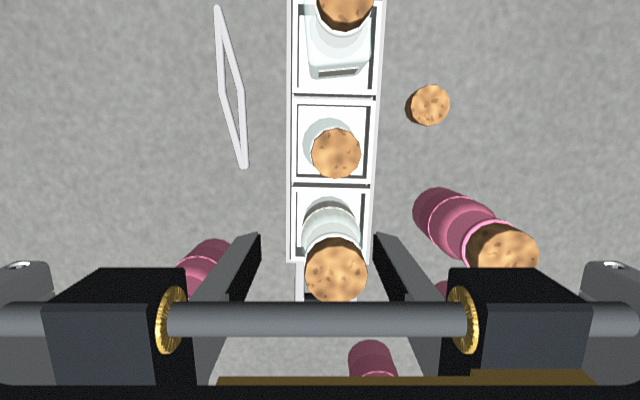

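View pics/e_scene.png

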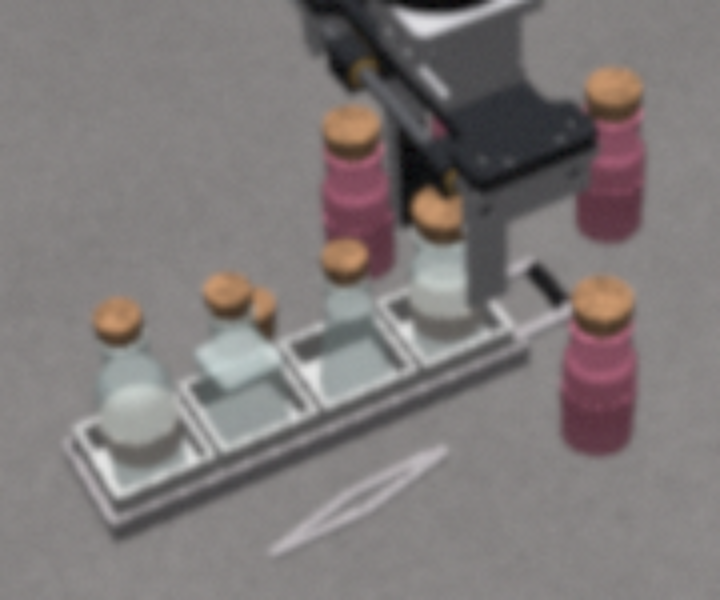

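```bash
cat > corks.py <<'E'
from h import *
import sys
W=ctrl.camera("wrist");zs=[float(a) for a in sys.argv[1:]]
hsv=cv2.cvtColor(W["pixels"],cv2.COLOR_BGR2HSV)
m=cv2.inRange(hsv,(8,70,90),(25,255,255));m=cv2.morphologyEx(cv2.morphologyEx(m,cv2.MORPH_OPEN,np.ones((3,3))),cv2.MORPH_CLOSE,np.ones((9,9)))
m[300:]=0
n,l,s,ce=cv2.connectedComponentsWithStats(m)
for i in range(1,n):
    if s[i,4]>250: print(s[i],ce[i].round(0),[onz(W,ce[i],z).round(4)[:2].tolist() for z in zs])
E
python3 corks.py .108 .104
```

```text
[ 317    0   55   26 1091] [344.  10.] [[0.5218, -0.1824], [0.5231, -0.1826]]
[ 409   86   39   40 1239] [428. 105.] [[0.4862, -0.2221], [0.4865, -0.2234]]
[ 310  129   50   50 1908] [334. 154.] [[0.4631, -0.1822], [0.4628, -0.1824]]
[ 475  229   61   39 1971] [506. 250.] [[0.4205, -0.2692], [0.4191, -0.2718]]
[ 304  244   63   56 2840] [335. 273.] [[0.4046, -0.1861], [0.4028, -0.1865]]
```

Jar at (0.4035,-0.186) per the close view; shift, settle.

```bash
python3 -m pendant '[{"rx":0,"ry":0,"rz":0.2,"tx":-0.08,"ty":0.2,"tz":0.05,"grip":-0.4},{"rx":0,"ry":0,"rz":0,"tx":0,"ty":0,"tz":0,"grip":-0.4}]' 15
python3 plan.py 0.4035 -0.186 0.093 0.036 1
```

```text
time_s: 4.85
ee_pos: [0.4052, -0.1873, 0.0968]
eef_rot: [3.136, -0.008, 0.038]
force: [0.1, 0.5, -0.2]
grip_width: 0.0657
t 4.85 p [ 0.4052 -0.1873  0.0968] rot [ 3.136 -0.008  0.038] F [ 0.1  0.5 -0.2] g 0.0657 j [-0.51  0.23  1.94 -0.    0.96  1.02]
{"tx":-0.04,"ty":-0.03,"tz":0.10,"rz":0.03}  rx,ry [ 0.08 -0.12]
```

```bash
python3 -m pendant '[{"rx":0.08,"ry":-0.12,"rz":0,"tx":-0.04,"ty":-0.03,"tz":0.1,"grip":-0.4},{"rx":0,"ry":0,"rz":0,"tx":0,"ty":0,"tz":0,"grip":1},{"rx":0,"ry":0,"rz":0,"tx":0,"ty":0,"tz":0,"grip":1},{"rx":0,"ry":0,"rz":0,"tx":0,"ty":0,"tz":0,"grip":1},{"rx":0,"ry":0,"rz":0,"tx":0,"ty":0,"tz":0,"grip":1}]' 15
python3 plan.py 0.4035 -0.186 0.093 0.036 1
```

```text
time_s: 5.27
ee_pos: [0.4042, -0.1872, 0.0947]
eef_rot: [3.14, -0.003, 0.036]
force: [0.3, 0.1, 0.5]
grip_width: 0.0426
t 5.27 p [ 0.4042 -0.1872  0.0947] rot [ 3.14e+00 -3.00e-03  3.60e-02] F [0.3 0.1 0.5] g 0.0426 j [-0.52  0.23  1.94 -0.    0.96  1.02]
{"tx":-0.02,"ty":-0.03,"tz":0.04,"rz":0.01}  rx,ry [ 0.03 -0.04]
```

```bash
python3 -m pendant '[{"rx":0,"ry":0,"rz":0,"tx":0,"ty":0,"tz":0.03,"grip":1},{"rx":0,"ry":0,"rz":0,"tx":0,"ty":0,"tz":0,"grip":1},{"rx":0,"ry":0,"rz":0,"tx":0,"ty":0,"tz":0,"grip":1},{"rx":0,"ry":0,"rz":0,"tx":0,"ty":0,"tz":0,"grip":1}]' 15
python3 plan.py 0.4035 -0.186 0.18 0.036 8
```

```text
time_s: 5.6
ee_pos: [0.4042, -0.1871, 0.0935]
eef_rot: [3.14, -0.003, 0.037]
force: [0.9, 0.2, -0.7]
grip_width: 0.0317
t 5.6 p [ 0.4042 -0.1871  0.0935] rot [ 3.14e+00 -3.00e-03  3.70e-02] F [ 0.9  0.2 -0.7] g 0.0317 j [-0.52  0.23  1.94 -0.    0.96  1.02]
{"tx":-0.00,"ty":-0.00,"tz":-0.27,"rz":0.00}  rx,ry [ 0. -0.]
{"tx":-0.00,"ty":-0.00,"tz":-0.27,"rz":0.00}  rx,ry [ 0. -0.]
{"tx":-0.00,"ty":-0.00,"tz":-0.27,"rz":0.00}  rx,ry [ 0. -0.]
{"tx":-0.00,"ty":-0.00,"tz":-0.27,"rz":0.00}  rx,ry [ 0. -0.]
{"tx":-0.00,"ty":-0.00,"tz":-0.27,"rz":0.00}  rx,ry [ 0. -0.]
{"tx":-0.00,"ty":-0.00,"tz":-0.27,"rz":0.00}  rx,ry [ 0. -0.]
{"tx":-0.00,"ty":-0.00,"tz":-0.27,"rz":0.00}  rx,ry [ 0. -0.]
{"tx":-0.00,"ty":-0.00,"tz":-0.27,"rz":0.00}  rx,ry [ 0. -0.]
```

```bash
python3 -m pendant '[{"rx":0,"ry":0,"rz":0,"tx":0,"ty":0,"tz":-0.15,"grip":1},{"rx":0,"ry":0,"rz":0,"tx":0,"ty":0,"tz":-0.3,"grip":1},{"rx":0,"ry":0,"rz":0,"tx":0,"ty":0,"tz":-0.4,"grip":1},{"rx":0,"ry":0,"rz":0,"tx":0,"ty":0,"tz":-0.4,"grip":1},{"rx":0,"ry":0,"rz":0,"tx":0,"ty":0,"tz":-0.4,"grip":1},{"rx":0,"ry":0,"rz":0,"tx":0,"ty":0,"tz":-0.4,"grip":1},{"rx":0,"ry":0,"rz":0,"tx":0,"ty":0,"tz":-0.3,"grip":1},{"rx":0,"ry":0,"rz":0,"tx":0.3,"ty":0,"tz":0,"grip":1}]' 15
python3 plan.py 0.51 0.0 0.19 0.7 10;python3 - <<'E'
from h import *
c=ctrl.camera("scene");cv2.imwrite("pics/f.png",cv2.resize(c["pixels"][40:210,180:360],None,fx=3.5,fy=3.5))
E
```

```text
time_s: 6.27
ee_pos: [0.4144, -0.1859, 0.1939]
eef_rot: [3.141, -0.0, 0.036]
force: [0.1, -0.2, -0.3]
grip_width: 0.0319
t 6.27 p [ 0.4144 -0.1859  0.1939] rot [ 3.141 -0.     0.036] F [ 0.1 -0.2 -0.3] g 0.0319 j [-0.5   0.11  1.82 -0.    1.21  1.03]
{"tx":0.26,"ty":-0.46,"tz":0.01,"rz":-0.95}  rx,ry [ 0. -0.]
{"tx":0.29,"ty":-0.44,"tz":0.01,"rz":-0.95}  rx,ry [ 0. -0.]
{"tx":0.31,"ty":-0.42,"tz":0.01,"rz":-0.95}  rx,ry [ 0. -0.]
{"tx":0.34,"ty":-0.40,"tz":0.01,"rz":-0.95}  rx,ry [ 0. -0.]
{"tx":0.37,"ty":-0.37,"tz":0.01,"rz":-0.95}  rx,ry [ 0. -0.]
{"tx":0.39,"ty":-0.35,"tz":0.01,"rz":-0.95}  rx,ry [ 0. -0.]
{"tx":0.41,"ty":-0.32,"tz":0.01,"rz":-0.95}  rx,ry [ 0. -0.]
{"tx":0.43,"ty":-0.29,"tz":0.01,"rz":-0.95}  rx,ry [ 0. -0.]
{"tx":0.45,"ty":-0.26,"tz":0.01,"rz":-0.95}  rx,ry [ 0. -0.]
{"tx":0.47,"ty":-0.23,"tz":0.01,"rz":-0.95}  rx,ry [ 0. -0.]
```

View pics/f.png

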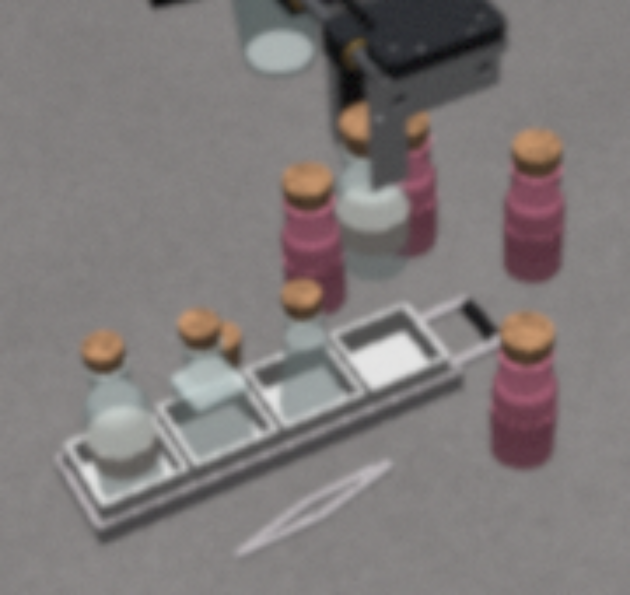

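Jar is lifted; its cup is empty. Carrying it toward the rack.

```bash
python3 -m pendant '[{"rx":0,"ry":0,"rz":0,"tx":0,"ty":-0.3,"tz":-0.3,"grip":1},{"rx":0,"ry":0,"rz":-0.5,"tx":0.05,"ty":-0.5,"tz":-0.3,"grip":1},{"rx":0,"ry":0,"rz":-1,"tx":0.25,"ty":-0.55,"tz":0,"grip":1},{"rx":0,"ry":0,"rz":-1,"tx":0.3,"ty":-0.5,"tz":0,"grip":1},{"rx":0,"ry":0,"rz":-1,"tx":0.35,"ty":-0.5,"tz":0,"grip":1},{"rx":0,"ry":0,"rz":-1,"tx":0.4,"ty":-0.45,"tz":0,"grip":1},{"rx":0,"ry":0,"rz":-1,"tx":0.45,"ty":-0.4,"tz":0,"grip":1},{"rx":0,"ry":0,"rz":-1,"tx":0.45,"ty":-0.4,"tz":0,"grip":1}]' 15
python3 plan.py 0.545 0.2 0.2 1.45 14|head -9
```

```text
time_s: 6.98
ee_pos: [0.4742, -0.0177, 0.2187]
eef_rot: [-3.141, 0.001, 0.503]
force: [0.5, -0.3, -0.3]
grip_width: 0.0314
t 6.98 p [ 0.4742 -0.0177  0.2187] rot [-3.141e+00  1.000e-03  5.030e-01] F [ 0.5 -0.3 -0.3] g 0.0314 j [-0.11  0.14  1.73 -0.    1.27  0.95]
{"tx":0.30,"ty":-0.28,"tz":0.03,"rz":-0.97}  rx,ry [-0.  0.]
{"tx":0.32,"ty":-0.26,"tz":0.03,"rz":-0.97}  rx,ry [-0.  0.]
{"tx":0.33,"ty":-0.24,"tz":0.03,"rz":-0.97}  rx,ry [-0.  0.]
{"tx":0.35,"ty":-0.21,"tz":0.03,"rz":-0.97}  rx,ry [-0.  0.]
{"tx":0.36,"ty":-0.19,"tz":0.03,"rz":-0.97}  rx,ry [-0.  0.]
{"tx":0.37,"ty":-0.16,"tz":0.03,"rz":-0.97}  rx,ry [-0.  0.]
{"tx":0.38,"ty":-0.14,"tz":0.03,"rz":-0.97}  rx,ry [-0.  0.]
{"tx":0.39,"ty":-0.11,"tz":0.03,"rz":-0.97}  rx,ry [-0.  0.]
```

```bash
python3 -m pendant '[{"rx":0,"ry":0,"rz":-1,"tx":0.4,"ty":-0.3,"tz":0,"grip":1},{"rx":0,"ry":0,"rz":-1,"tx":0.42,"ty":-0.27,"tz":0,"grip":1},{"rx":0,"ry":0,"rz":-1,"tx":0.44,"ty":-0.24,"tz":0,"grip":1},{"rx":0,"ry":0,"rz":-1,"tx":0.45,"ty":-0.2,"tz":0,"grip":1},{"rx":0,"ry":0,"rz":-1,"tx":0.46,"ty":-0.18,"tz":0,"grip":1},{"rx":0,"ry":0,"rz":-1,"tx":0.47,"ty":-0.15,"tz":0,"grip":1},{"rx":0,"ry":0,"rz":-1,"tx":0.48,"ty":-0.12,"tz":0,"grip":1},{"rx":0,"ry":0,"rz":-1,"tx":0.48,"ty":-0.1,"tz":0,"grip":1}]' 15
python3 plan.py 0.548 0.275 0.19 1.452 8|head -9
python3 - <<'E'
from h import *
cs=[]
for n in("scene","side","wrist"):
    c=ctrl.camera(n);cs.append(c);cv2.imwrite(f"pics/g_{n}.png",c["pixels"])
np.save("cams_g.npy",cs,allow_pickle=True)
E
```

```text
time_s: 7.65
ee_pos: [0.536, 0.1368, 0.2172]
eef_rot: [-3.136, 0.004, 1.093]
force: [-0.5, -0.7, -1.0]
grip_width: 0.0317
t 7.65 p [0.536  0.1368 0.2172] rot [-3.136  0.004  1.093] F [-0.5 -0.7 -1. ] g 0.0317 j [0.18 0.32 1.52 0.   1.32 0.66]
{"tx":0.40,"ty":-0.16,"tz":0.08,"rz":-0.64}  rx,ry [-0.01  0.  ]
{"tx":0.41,"ty":-0.15,"tz":0.08,"rz":-0.64}  rx,ry [-0.01  0.  ]
{"tx":0.41,"ty":-0.13,"tz":0.08,"rz":-0.64}  rx,ry [-0.01  0.  ]
{"tx":0.42,"ty":-0.11,"tz":0.08,"rz":-0.64}  rx,ry [-0.01  0.  ]
{"tx":0.42,"ty":-0.09,"tz":0.08,"rz":-0.64}  rx,ry [-0.01  0.  ]
{"tx":0.43,"ty":-0.07,"tz":0.08,"rz":-0.64}  rx,ry [-0.01  0.  ]
{"tx":0.43,"ty":-0.05,"tz":0.08,"rz":-0.64}  rx,ry [-0.01  0.  ]
{"tx":0.43,"ty":-0.03,"tz":0.08,"rz":-0.64}  rx,ry [-0.01  0.  ]
```

View pics/g_wrist.png

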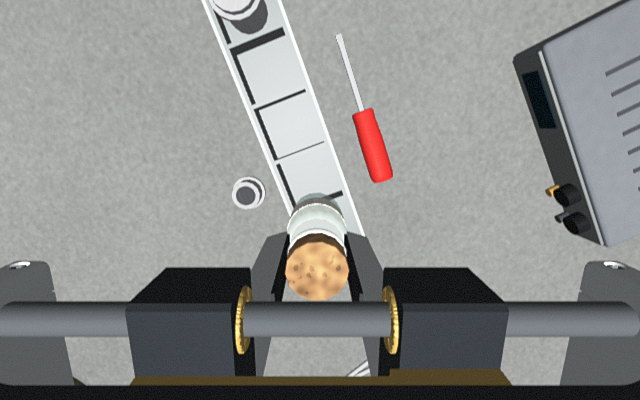

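The jar is held upright and the rack is ahead, with the cell bay at the top (235,15). Overlaying my rack estimate on it as a check.

```bash
cat > rk.py <<'E'
from h import *
def rack(o=(.5372,.1853),a=1.452):
    R=np.array([[np.cos(a),-np.sin(a)],[np.sin(a),np.cos(a)]])
    return lambda x,y,z:np.r_[R@[x,y]+o,z]
def draw(c,f):
    im=c["pixels"].copy()
    L=[((-.122,-.032),(.182,-.032)),((-.122,.032),(.182,.032)),((-.122,-.032),(-.122,.032)),((.182,-.032),(.182,.032))]+[((x,-.028),(x,.028)) for x in(-.06,0,.06,.12)]
    for p,q in L:
        u=proj(c,[f(*p,.036),f(*q,.036)]); cv2.line(im,*[tuple(int(v) for v in w) for w in np.round(u)],(0,0,255),1)
    for x in(-.09,-.03,.03,.09):
        u=proj(c,[f(x,0,.006)])[0]; cv2.circle(im,tuple(int(round(v)) for v in u),2,(255,0,0),-1)
    return im
E
python3 - <<'E'
from rk import *
A,B,W=np.load("cams_g.npy",allow_pickle=True);f=rack()
a=cv2.resize(draw(W,f)[0:250,150:420],None,fx=2.4,fy=2.4)
cv2.imwrite("pics/g2.png",a)
cv2.imwrite("pics/g3.png",cv2.resize(draw(A,f)[225:400,250:410],None,fx=3.4,fy=3.4))
E
```

```text
(no output)
```

View pics/g2.png

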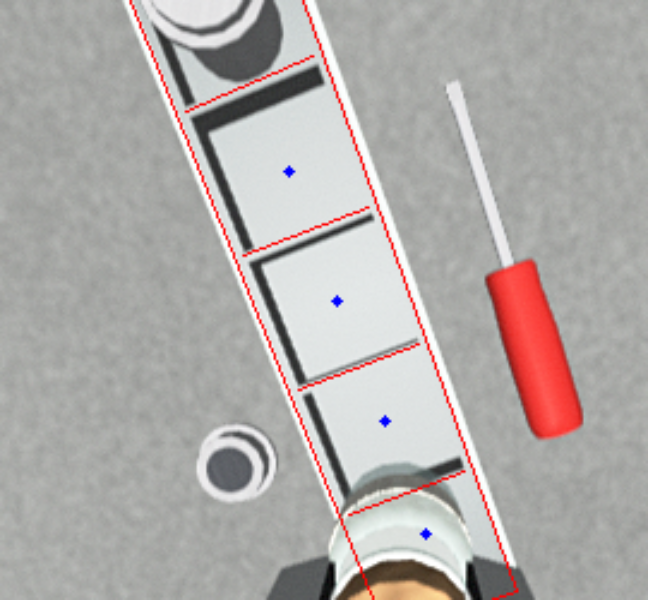

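View pics/g3.png

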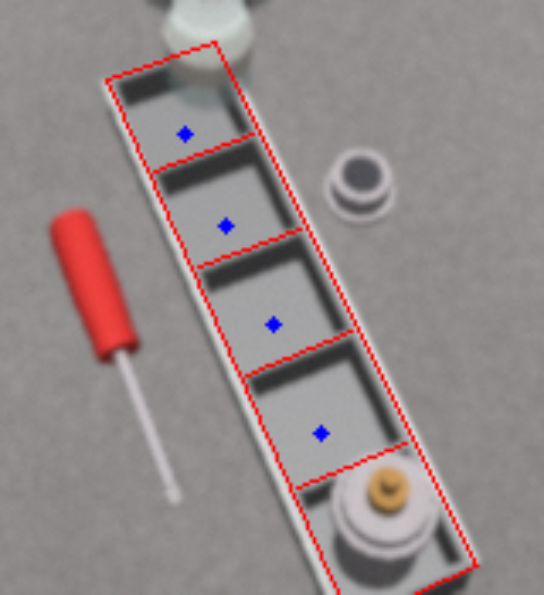

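```bash
python3 -m pendant '[{"rx":0,"ry":0,"rz":-0.8,"tx":0.4,"ty":-0.15,"tz":0,"grip":1},{"rx":0,"ry":0,"rz":-0.8,"tx":0.4,"ty":-0.14,"tz":0,"grip":1},{"rx":0,"ry":0,"rz":-0.8,"tx":0.4,"ty":-0.12,"tz":0.1,"grip":1},{"rx":0,"ry":0,"rz":-0.7,"tx":0.4,"ty":-0.1,"tz":0.1,"grip":1},{"rx":0,"ry":0,"rz":-0.7,"tx":0.4,"ty":-0.08,"tz":0.1,"grip":1},{"rx":0,"ry":0,"rz":-0.5,"tx":0.4,"ty":-0.06,"tz":0.1,"grip":1},{"rx":0,"ry":0,"rz":-0.4,"tx":0.35,"ty":-0.05,"tz":0.1,"grip":1},{"rx":0,"ry":0,"rz":-0.2,"tx":0.2,"ty":-0.03,"tz":0.1,"grip":1}]' 15
python3 plan.py 0.549 0.2747 0.19 1.452 1
```

```text
time_s: 8.47
ee_pos: [0.5437, 0.2552, 0.1923]
eef_rot: [-3.133, 0.003, 1.429]
force: [-0.3, 0.1, -0.6]
grip_width: 0.0314
t 8.47 p [0.5437 0.2552 0.1923] rot [-3.133e+00  3.000e-03  1.429e+00] F [-0.3  0.1 -0.6] g 0.0314 j [0.38 0.44 1.4  0.   1.31 0.52]
{"tx":0.50,"ty":0.06,"tz":0.06,"rz":-0.32}  rx,ry [-0.12  0.05]
```

```bash
python3 -m pendant '[{"rx":-0.12,"ry":0.05,"rz":-0.3,"tx":0.25,"ty":0.06,"tz":0.3,"grip":1},{"rx":0,"ry":0,"rz":0,"tx":0.2,"ty":0,"tz":0.4,"grip":1},{"rx":0,"ry":0,"rz":0,"tx":0,"ty":0,"tz":0.3,"grip":1},{"rx":0,"ry":0,"rz":0,"tx":0,"ty":0,"tz":0,"grip":1}]' 15
python3 plan.py 0.549 0.2747 0.0945 1.452 4
python3 - <<'E'
from rk import *
f=rack((.5385,.1853))
for n in("scene","side","wrist"):
    c=ctrl.camera(n);cv2.imwrite(f"pics/i_{n}.png",cv2.resize(draw(c,f)[225:400,250:410],None,fx=3.4,fy=3.4) if n=="scene" else draw(c,f) if n=="wrist" else cv2.resize(draw(c,f)[130:330,70:290],None,fx=3,fy=3))
E
```

```text
time_s: 8.8
ee_pos: [0.5481, 0.2743, 0.1493]
eef_rot: [-3.142, 0.0, 1.451]
force: [-0.7, 0.2, -1.1]
grip_width: 0.0315
t 8.8 p [0.5481 0.2743 0.1493] rot [-3.142  0.     1.451] F [-0.7  0.2 -1.1] g 0.0315 j [ 0.4   0.51  1.41 -0.    1.22  0.52]
{"tx":0.00,"ty":0.01,"tz":0.34,"rz":-0.00}  rx,ry [-0.  0.]
{"tx":0.00,"ty":0.01,"tz":0.34,"rz":-0.00}  rx,ry [-0.  0.]
{"tx":0.00,"ty":0.01,"tz":0.34,"rz":-0.00}  rx,ry [-0.  0.]
{"tx":0.00,"ty":0.01,"tz":0.34,"rz":-0.00}  rx,ry [-0.  0.]
```

View pics/i_scene.png

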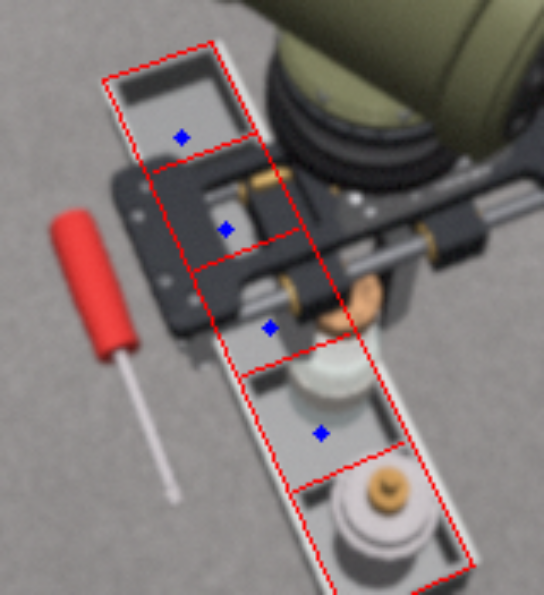

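View pics/i_wrist.png

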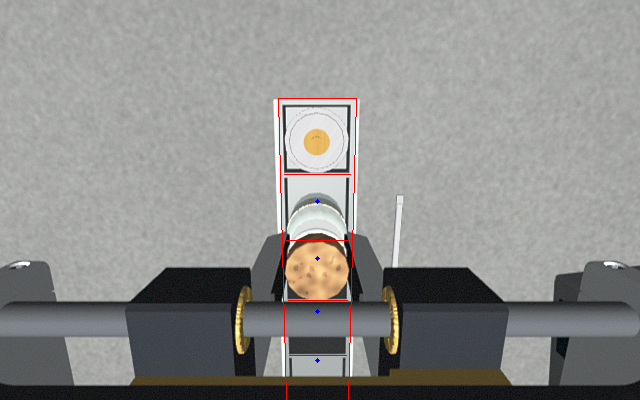

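View pics/i_side.png

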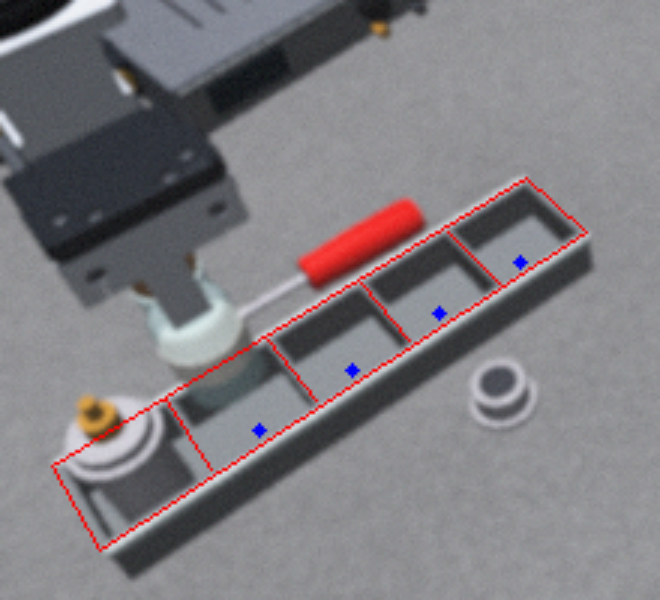

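All three overlays agree within about 2 mm and the jar is centred over the +90 bay. Lowering.

```bash
python3 -m pendant '[{"rx":0,"ry":0,"rz":0,"tx":0,"ty":0,"tz":0.3,"grip":1},{"rx":0,"ry":0,"rz":0,"tx":0,"ty":0,"tz":0.35,"grip":1},{"rx":0,"ry":0,"rz":0,"tx":0,"ty":0,"tz":0.3,"grip":1},{"rx":0,"ry":0,"rz":0,"tx":0,"ty":0,"tz":0.15,"grip":1},{"rx":0,"ry":0,"rz":0,"tx":0,"ty":0,"tz":0,"grip":1}]' 15
python3 plan.py 0.549 0.2747 0.0945 1.452 1
```

```text
time_s: 9.37
ee_pos: [0.5509, 0.2732, 0.1084]
eef_rot: [3.133, -0.004, 1.448]
force: [1.0, 0.1, -0.6]
grip_width: 0.0315
t 9.37 p [0.5509 0.2732 0.1084] rot [ 3.133 -0.004  1.448] F [ 1.   0.1 -0.6] g 0.0315 j [ 0.4   0.55  1.45 -0.    1.13  0.52]
{"tx":0.03,"ty":-0.05,"tz":0.35,"rz":-0.06}  rx,ry [ 0.12 -0.06]
```

```bash
python3 -m pendant '[{"rx":0.12,"ry":-0.06,"rz":-0.06,"tx":0.03,"ty":-0.05,"tz":0.15,"grip":1},{"rx":0,"ry":0,"rz":0,"tx":0,"ty":0,"tz":0.12,"grip":1},{"rx":0,"ry":0,"rz":0,"tx":0,"ty":0,"tz":0.05,"grip":1},{"rx":0,"ry":0,"rz":0,"tx":0,"ty":0,"tz":0,"grip":1}]' 15
python3 plan.py 0.549 0.2747 0.0945 1.452 1
```

```text
time_s: 9.7
ee_pos: [0.5493, 0.2748, 0.0949]
eef_rot: [-3.141, -0.0, 1.452]
force: [-0.3, 0.5, -0.5]
grip_width: 0.0318
t 9.7 p [0.5493 0.2748 0.0949] rot [-3.141 -0.     1.452] F [-0.3  0.5 -0.5] g 0.0318 j [0.4  0.57 1.45 0.   1.12 0.52]
{"tx":-0.00,"ty":-0.01,"tz":0.01,"rz":0.00}  rx,ry [-0.01 -0.  ]
```

```bash
python3 -m pendant '[{"rx":0,"ry":0,"rz":0,"tx":0,"ty":0,"tz":0.03,"grip":1},{"rx":0,"ry":0,"rz":0,"tx":0,"ty":0,"tz":0.02,"grip":1},{"rx":0,"ry":0,"rz":0,"tx":0,"ty":0,"tz":0,"grip":1}]' 15; python3 -c "
from h import *
c=ctrl.camera('side');cv2.imwrite('pics/j.png',cv2.resize(c['pixels'][130:330,70:290],None,fx=3,fy=3))"
```

```text
time_s: 9.95
ee_pos: [0.5496, 0.275, 0.0938]
eef_rot: [3.141, -0.001, 1.452]
force: [-1.1, -0.8, -0.7]
grip_width: 0.0318
```

View pics/j.png

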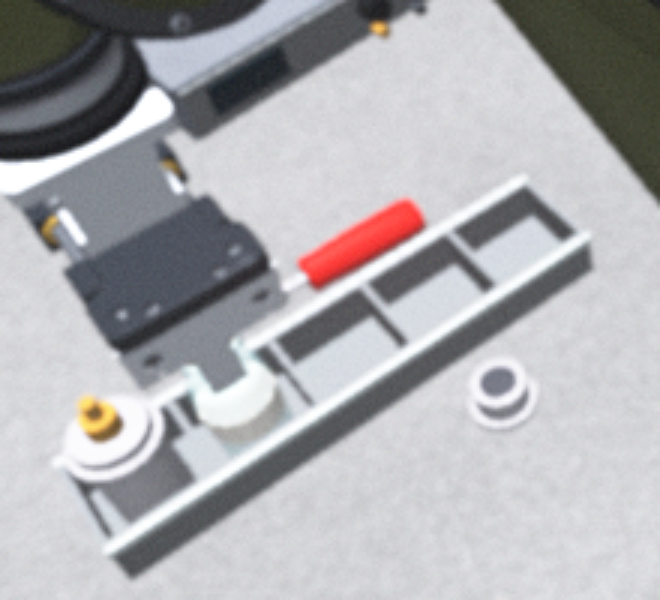

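Jar is at the bay floor (TCP 0.0938, against 0.0935 when grasped). Releasing.

```bash
python3 -m pendant '[{"rx":0,"ry":0,"rz":0,"tx":0,"ty":0,"tz":0.02,"grip":1},{"rx":0,"ry":0,"rz":0,"tx":0,"ty":0,"tz":0,"grip":-0.3},{"rx":0,"ry":0,"rz":0,"tx":0,"ty":0,"tz":0,"grip":-0.3},{"rx":0,"ry":0,"rz":0,"tx":0,"ty":0,"tz":0,"grip":-0.3},{"rx":0,"ry":0,"rz":0,"tx":0,"ty":0,"tz":0,"grip":-0.3},{"rx":0,"ry":0,"rz":0,"tx":0,"ty":0,"tz":0,"grip":-0.3}]' 15
python3 plan.py 0.549 0.2747 0.19 1.452 1
```

```text
time_s: 10.5
ee_pos: [0.5501, 0.2752, 0.0938]
eef_rot: [3.139, -0.002, 1.452]
force: [-0.7, 0.1, -0.2]
grip_width: 0.0597
t 10.5 p [0.5501 0.2752 0.0938] rot [ 3.139e+00 -2.000e-03  1.452e+00] F [-0.7  0.1 -0.2] g 0.0597 j [0.4  0.57 1.45 0.   1.11 0.52]
{"tx":-0.01,"ty":-0.02,"tz":-2.41,"rz":0.00}  rx,ry [ 0.04 -0.02]
```

```bash
python3 -m pendant '[{"rx":0,"ry":0,"rz":0,"tx":0,"ty":0,"tz":-0.3,"grip":-0.3},{"rx":0,"ry":0,"rz":0,"tx":0,"ty":0,"tz":-0.6,"grip":-0.3},{"rx":0,"ry":0,"rz":0,"tx":0,"ty":0,"tz":-0.8,"grip":-0.3},{"rx":0,"ry":0,"rz":0,"tx":-0.1,"ty":0,"tz":-0.8,"grip":-0.3},{"rx":0,"ry":0,"rz":1,"tx":-0.3,"ty":0,"tz":-0.5,"grip":-0.3},{"rx":0,"ry":0,"rz":1,"tx":-0.5,"ty":0.05,"tz":0,"grip":-0.3},{"rx":0,"ry":0,"rz":1,"tx":-0.6,"ty":0.1,"tz":0,"grip":-0.3},{"rx":0,"ry":0,"rz":1,"tx":-0.6,"ty":0.15,"tz":0,"grip":-0.3}]' 15
python3 plan.py 0.463 -0.182 0.2 0.036 18|head -9;python3 -c "
from h import *
c=ctrl.camera('side');cv2.imwrite('pics/k.png',cv2.resize(c['pixels'][130:330,70:290],None,fx=3,fy=3))"
```

```text
time_s: 11.17
ee_pos: [0.5406, 0.191, 0.2253]
eef_rot: [3.138, -0.004, 1.169]
force: [-0.1, -0.2, 0.9]
grip_width: 0.061
t 11.17 p [0.5406 0.191  0.2253] rot [ 3.138 -0.004  1.169] F [-0.1 -0.2  0.9] g 0.061 j [0.28 0.35 1.45 0.   1.33 0.68]
{"tx":-0.52,"ty":0.10,"tz":0.03,"rz":0.90}  rx,ry [ 0. -0.]
{"tx":-0.51,"ty":0.14,"tz":0.03,"rz":0.90}  rx,ry [ 0. -0.]
{"tx":-0.50,"ty":0.17,"tz":0.03,"rz":0.90}  rx,ry [ 0. -0.]
{"tx":-0.49,"ty":0.20,"tz":0.03,"rz":0.90}  rx,ry [ 0. -0.]
{"tx":-0.48,"ty":0.23,"tz":0.03,"rz":0.90}  rx,ry [ 0. -0.]
{"tx":-0.46,"ty":0.26,"tz":0.03,"rz":0.90}  rx,ry [ 0. -0.]
{"tx":-0.44,"ty":0.29,"tz":0.03,"rz":0.90}  rx,ry [ 0. -0.]
{"tx":-0.43,"ty":0.31,"tz":0.03,"rz":0.90}  rx,ry [ 0. -0.]
```

View pics/k.png

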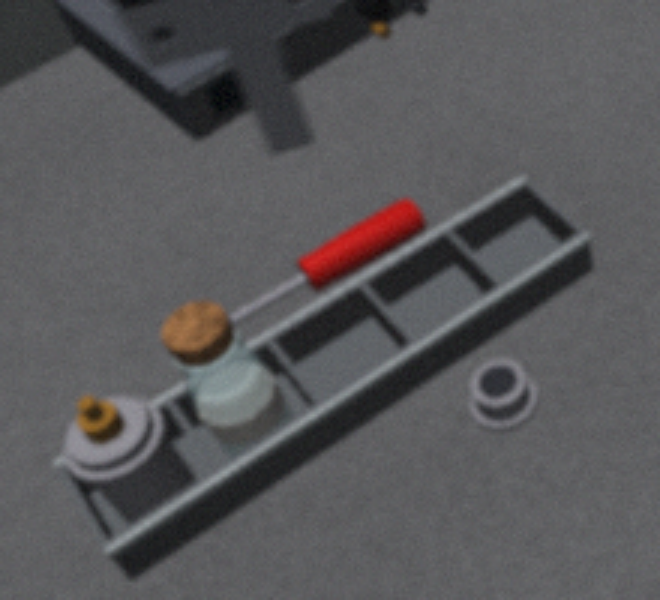

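Jar stands upright in the bay next to the cell (cork at (197,322) in the crop). Heading for the conical flask.

```bash
python3 -m pendant '[{"rx":0,"ry":0,"rz":1,"tx":-0.55,"ty":0.15,"tz":0,"grip":-0.3},{"rx":0,"ry":0,"rz":1,"tx":-0.55,"ty":0.2,"tz":0,"grip":-0.3},{"rx":0,"ry":0,"rz":1,"tx":-0.55,"ty":0.23,"tz":0,"grip":-0.3},{"rx":0,"ry":0,"rz":1,"tx":-0.53,"ty":0.26,"tz":0,"grip":-0.3},{"rx":0,"ry":0,"rz":1,"tx":-0.5,"ty":0.3,"tz":0,"grip":-0.3},{"rx":0,"ry":0,"rz":1,"tx":-0.46,"ty":0.34,"tz":0,"grip":-0.3},{"rx":0,"ry":0,"rz":1,"tx":-0.43,"ty":0.38,"tz":0,"grip":-0.3},{"rx":0,"ry":0,"rz":1,"tx":-0.4,"ty":0.4,"tz":0,"grip":-0.3}]' 15
python3 plan.py 0.463 -0.182 0.2 0.036 9|head -9; python3 - <<'E'
from h import *
B=ctrl.camera("side");u=full((197,325),(70,130),3);p=onz(B,u,.108);print(p)
a=1.452;R=np.array([[np.cos(a),np.sin(a)],[-np.sin(a),np.cos(a)]]);print("rack frame",R@(p[:2]-[.5385,.1853]))
E
```

```text
time_s: 11.88
ee_pos: [0.512, -0.0028, 0.2332]
eef_rot: [3.136, -0.011, 0.581]
force: [0.7, -0.1, -0.3]
grip_width: 0.061
t 11.88 p [ 0.512  -0.0028  0.2332] rot [ 3.136 -0.011  0.581] F [ 0.7 -0.1 -0.3] g 0.061 j [-0.08  0.2   1.62  0.    1.31  0.91]
{"tx":-0.39,"ty":0.34,"tz":0.09,"rz":0.87}  rx,ry [ 0.   -0.02]
{"tx":-0.37,"ty":0.36,"tz":0.09,"rz":0.87}  rx,ry [ 0.   -0.02]
{"tx":-0.34,"ty":0.39,"tz":0.09,"rz":0.87}  rx,ry [ 0.   -0.02]
{"tx":-0.32,"ty":0.41,"tz":0.09,"rz":0.87}  rx,ry [ 0.   -0.02]
{"tx":-0.29,"ty":0.42,"tz":0.09,"rz":0.87}  rx,ry [ 0.   -0.02]
{"tx":-0.27,"ty":0.44,"tz":0.09,"rz":0.87}  rx,ry [ 0.   -0.02]
{"tx":-0.24,"ty":0.46,"tz":0.09,"rz":0.87}  rx,ry [ 0.   -0.02]
{"tx":-0.21,"ty":0.47,"tz":0.09,"rz":0.87}  rx,ry [ 0.   -0.02]
[0.54658855 0.27416239 0.108     ]
rack frame [0.08919473 0.00250017]
```

```bash
python3 -m pendant '[{"rx":0,"ry":0,"rz":1,"tx":-0.38,"ty":0.36,"tz":0.1,"grip":-0.2},{"rx":0,"ry":-0.06,"rz":1,"tx":-0.36,"ty":0.38,"tz":0.1,"grip":-0.2},{"rx":0,"ry":-0.06,"rz":1,"tx":-0.34,"ty":0.41,"tz":0.1,"grip":-0.2},{"rx":0,"ry":0,"rz":0.9,"tx":-0.32,"ty":0.43,"tz":0.1,"grip":-0.2},{"rx":0,"ry":0,"rz":0.9,"tx":-0.3,"ty":0.45,"tz":0.1,"grip":-0.2},{"rx":0,"ry":0,"rz":0.8,"tx":-0.28,"ty":0.47,"tz":0.1,"grip":-0.2},{"rx":0,"ry":0,"rz":0.7,"tx":-0.26,"ty":0.47,"tz":0.1,"grip":-0.2},{"rx":0,"ry":0,"rz":0.5,"tx":-0.22,"ty":0.4,"tz":0,"grip":-0.2}]' 15
python3 plan.py 0.463 -0.182 0.092 0.036 1;python3 corks.py .104 .112
```

```text
time_s: 12.6
ee_pos: [0.4618, -0.172, 0.2114]
eef_rot: [3.137, -0.011, 0.08]
force: [0.4, 0.4, -0.9]
grip_width: 0.0567
t 12.6 p [ 0.4618 -0.172   0.2114] rot [ 3.137 -0.011  0.08 ] F [ 0.4  0.4 -0.9] g 0.0567 j [-0.43  0.18  1.7   0.    1.25  1.06]
{"tx":-0.02,"ty":0.24,"tz":2.99,"rz":0.63}  rx,ry [ 0.07 -0.16]
[329  35  33  36 844] [344.  52.] [[0.5884, -0.1828], [0.5866, -0.1823]]
[326 121  26  28 573] [338. 135.] [[0.5264, -0.1839], [0.5265, -0.1833]]
[379 159  26  25 507] [392. 171.] [[0.5006, -0.2313], [0.5014, -0.2293]]
[318 198  28  26 537] [331. 211.] [[0.4626, -0.1839], [0.4646, -0.1833]]
[410 254  34  33 642] [425. 267.] [[0.4173, -0.2719], [0.4206, -0.2688]]
```

Conical flask at (0.463,-0.183). Descending.

```bash
python3 -m pendant '[{"rx":0.07,"ry":-0.16,"rz":0.6,"tx":-0.02,"ty":0.22,"tz":0.3,"grip":-0.2},{"rx":0,"ry":0,"rz":0,"tx":0,"ty":0,"tz":0.5,"grip":-0.2},{"rx":0,"ry":0,"rz":0,"tx":0,"ty":0,"tz":0.5,"grip":-0.2},{"rx":0,"ry":0,"rz":0,"tx":0,"ty":0,"tz":0.3,"grip":-0.2},{"rx":0,"ry":0,"rz":0,"tx":0,"ty":0,"tz":0,"grip":-0.2}]' 15
python3 plan.py 0.463 -0.183 0.092 0.036 1;python3 corks.py .104
```

```text
time_s: 13.07
ee_pos: [0.4622, -0.1847, 0.1506]
eef_rot: [3.138, -0.006, 0.032]
force: [-0.5, -0.2, -0.5]
grip_width: 0.0562
t 13.07 p [ 0.4622 -0.1847  0.1506] rot [ 3.138 -0.006  0.032] F [-0.5 -0.2 -0.5] g 0.0562 j [-0.45  0.26  1.76 -0.    1.12  1.09]
{"tx":0.01,"ty":-0.05,"tz":1.46,"rz":-0.06}  rx,ry [ 0.05 -0.09]
[ 295    0   44   45 1666] [317.  21.] [[0.5903, -0.1799]]
[ 298  114   38   38 1149] [317. 133.] [[0.5271, -0.1818]]
[376 159  31  29 713] [391. 173.] [[0.5034, -0.2306]]
[298 214  34  33 877] [315. 230.] [[0.4633, -0.1825]]
```

```bash
python3 -m pendant '[{"rx":0.05,"ry":-0.09,"rz":0,"tx":0.02,"ty":-0.05,"tz":0.4,"grip":-0.2},{"rx":0,"ry":0,"rz":0,"tx":0,"ty":0,"tz":0.45,"grip":-0.2},{"rx":0,"ry":0,"rz":0,"tx":0,"ty":0,"tz":0.4,"grip":-0.2},{"rx":0,"ry":0,"rz":0,"tx":0,"ty":0,"tz":0.25,"grip":-0.2},{"rx":0,"ry":0,"rz":0,"tx":0,"ty":0,"tz":0,"grip":-0.2}]' 15
python3 plan.py 0.463 -0.183 0.092 0.036 1;python3 corks.py .104
```

```text
time_s: 13.53
ee_pos: [0.4672, -0.183, 0.0969]
eef_rot: [3.137, -0.009, 0.036]
force: [0.5, -0.5, -0.6]
grip_width: 0.0564
t 13.53 p [ 0.4672 -0.183   0.0969] rot [ 3.137 -0.009  0.036] F [ 0.5 -0.5 -0.6] g 0.0564 j [-0.45  0.34  1.79  0.    1.    1.09]
{"tx":-0.11,"ty":-0.00,"tz":0.12,"rz":-0.01}  rx,ry [ 0.07 -0.13]
[ 294    0   58   23 1016] [323.   9.] [[0.5842, -0.1804]]
[ 296  119   52   53 2096] [321. 145.] [[0.527, -0.1819]]
[ 392  172   36   36 1038] [409. 190.] [[0.5073, -0.2255]]
[ 295  250   45   42 1456] [317. 271.] [[0.4634, -0.1825]]
```

```bash
python3 -m pendant '[{"rx":0.07,"ry":-0.13,"rz":0,"tx":-0.1,"ty":0,"tz":0.13,"grip":-0.2},{"rx":0,"ry":0,"rz":0,"tx":0,"ty":0,"tz":0,"grip":1},{"rx":0,"ry":0,"rz":0,"tx":0,"ty":0,"tz":0,"grip":1},{"rx":0,"ry":0,"rz":0,"tx":0,"ty":0,"tz":0,"grip":1},{"rx":0,"ry":0,"rz":0,"tx":0,"ty":0,"tz":0,"grip":1},{"rx":0,"ry":0,"rz":0,"tx":0,"ty":0,"tz":0,"grip":1},{"rx":0,"ry":0,"rz":0,"tx":0,"ty":0,"tz":0,"grip":1},{"rx":0,"ry":0,"rz":0,"tx":0,"ty":0,"tz":0,"grip":1}]' 15
```

```text
time_s: 14.25
ee_pos: [0.4651, -0.1841, 0.097]
eef_rot: [3.139, -0.006, 0.036]
force: [0.1, -0.5, -0.7]
grip_width: 0.0237
```

```bash
python3 -m pendant '[{"rx":0,"ry":0,"rz":0,"tx":0,"ty":0,"tz":-0.15,"grip":1},{"rx":0,"ry":0,"rz":0,"tx":0,"ty":0,"tz":-0.3,"grip":1},{"rx":0,"ry":0,"rz":0,"tx":0,"ty":0,"tz":-0.4,"grip":1},{"rx":0,"ry":0,"rz":0,"tx":0,"ty":0,"tz":-0.5,"grip":1},{"rx":0,"ry":0,"rz":0,"tx":0,"ty":-0.05,"tz":-0.5,"grip":1},{"rx":0,"ry":0,"rz":0,"tx":0,"ty":-0.15,"tz":-0.4,"grip":1},{"rx":0,"ry":0,"rz":-0.5,"tx":0,"ty":-0.3,"tz":-0.3,"grip":1},{"rx":0,"ry":0,"rz":-0.8,"tx":0,"ty":-0.4,"tz":-0.2,"grip":1}]' 15
python3 plan.py 0.52 0.1 0.2 1.0 15|head -9
python3 -c "
from h import *
c=ctrl.camera('scene');cv2.imwrite('pics/l.png',cv2.resize(c['pixels'][40:210,180:360],None,fx=3.5,fy=3.5))"
```

```text
time_s: 14.92
ee_pos: [0.4612, -0.1481, 0.2124]
eef_rot: [3.141, -0.002, 0.125]
force: [0.1, 0.9, -1.2]
grip_width: 0.0236
t 14.92 p [ 0.4612 -0.1481  0.2124] rot [ 3.141e+00 -2.000e-03  1.250e-01] F [ 0.1  0.9 -1.2] g 0.0236 j [-0.39  0.16  1.72 -0.    1.26  1.06]
{"tx":0.15,"ty":-0.40,"tz":0.02,"rz":-0.84}  rx,ry [ 0. -0.]
{"tx":0.17,"ty":-0.39,"tz":0.02,"rz":-0.84}  rx,ry [ 0. -0.]
{"tx":0.19,"ty":-0.38,"tz":0.02,"rz":-0.84}  rx,ry [ 0. -0.]
{"tx":0.22,"ty":-0.37,"tz":0.02,"rz":-0.84}  rx,ry [ 0. -0.]
{"tx":0.24,"ty":-0.35,"tz":0.02,"rz":-0.84}  rx,ry [ 0. -0.]
{"tx":0.26,"ty":-0.34,"tz":0.02,"rz":-0.84}  rx,ry [ 0. -0.]
{"tx":0.28,"ty":-0.32,"tz":0.02,"rz":-0.84}  rx,ry [ 0. -0.]
{"tx":0.29,"ty":-0.31,"tz":0.02,"rz":-0.84}  rx,ry [ 0. -0.]
```

View pics/l.png

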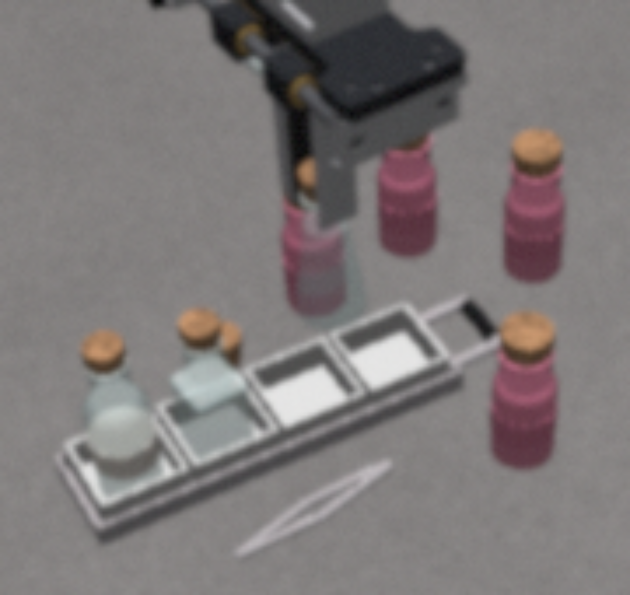

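Conical flask lifted; its cup is empty. Going to the +30 bay.

```bash
python3 -m pendant '[{"rx":0,"ry":0,"rz":-1,"tx":0.15,"ty":-0.45,"tz":0,"grip":1},{"rx":0,"ry":0,"rz":-1,"tx":0.18,"ty":-0.45,"tz":0,"grip":1},{"rx":0,"ry":0,"rz":-1,"tx":0.22,"ty":-0.44,"tz":0,"grip":1},{"rx":0,"ry":0,"rz":-1,"tx":0.25,"ty":-0.42,"tz":0,"grip":1},{"rx":0,"ry":0,"rz":-1,"tx":0.28,"ty":-0.4,"tz":0,"grip":1},{"rx":0,"ry":0,"rz":-1,"tx":0.31,"ty":-0.38,"tz":0,"grip":1},{"rx":0,"ry":0,"rz":-1,"tx":0.34,"ty":-0.36,"tz":0,"grip":1},{"rx":0,"ry":0,"rz":-1,"tx":0.36,"ty":-0.34,"tz":0,"grip":1}]' 15
python3 plan.py 0.542 0.215 0.2 1.452 12|head -9
```

```text
time_s: 15.63
ee_pos: [0.4913, 0.0114, 0.2164]
eef_rot: [3.136, -0.003, 0.706]
force: [0.0, -0.4, -1.2]
grip_width: 0.0232
t 15.63 p [0.4913 0.0114 0.2164] rot [ 3.136e+00 -3.000e-03  7.060e-01] F [ 0.  -0.4 -1.2] g 0.0232 j [-0.05  0.17  1.7  -0.    1.27  0.82]
{"tx":0.36,"ty":-0.25,"tz":0.03,"rz":-0.89}  rx,ry [ 0.01 -0.  ]
{"tx":0.37,"ty":-0.23,"tz":0.03,"rz":-0.89}  rx,ry [ 0.01 -0.  ]
{"tx":0.38,"ty":-0.21,"tz":0.03,"rz":-0.89}  rx,ry [ 0.01 -0.  ]
{"tx":0.40,"ty":-0.18,"tz":0.03,"rz":-0.89}  rx,ry [ 0.01 -0.  ]
{"tx":0.41,"ty":-0.16,"tz":0.03,"rz":-0.89}  rx,ry [ 0.01 -0.  ]
{"tx":0.42,"ty":-0.13,"tz":0.03,"rz":-0.89}  rx,ry [ 0.01 -0.  ]
{"tx":0.42,"ty":-0.11,"tz":0.03,"rz":-0.89}  rx,ry [ 0.01 -0.  ]
{"tx":0.43,"ty":-0.08,"tz":0.03,"rz":-0.89}  rx,ry [ 0.01 -0.  ]
```

```bash
python3 -m pendant '[{"rx":0.06,"ry":0,"rz":-1,"tx":0.4,"ty":-0.26,"tz":0,"grip":1},{"rx":0.06,"ry":0,"rz":-1,"tx":0.42,"ty":-0.24,"tz":0,"grip":1},{"rx":0,"ry":0,"rz":-1,"tx":0.43,"ty":-0.22,"tz":0,"grip":1},{"rx":0,"ry":0,"rz":-1,"tx":0.44,"ty":-0.19,"tz":0,"grip":1},{"rx":0,"ry":0,"rz":-1,"tx":0.45,"ty":-0.16,"tz":0,"grip":1},{"rx":0,"ry":0,"rz":-1,"tx":0.46,"ty":-0.13,"tz":0,"grip":1},{"rx":0,"ry":0,"rz":-1,"tx":0.46,"ty":-0.1,"tz":0,"grip":1},{"rx":0,"ry":0,"rz":-1,"tx":0.46,"ty":-0.07,"tz":0,"grip":1}]' 15
python3 plan.py 0.542 0.215 0.17 1.452 3|head -9
```

```text
time_s: 16.3
ee_pos: [0.5284, 0.1663, 0.2172]
eef_rot: [-3.14, -0.003, 1.289]
force: [0.6, -0.1, 0.1]
grip_width: 0.0238
t 16.3 p [0.5284 0.1663 0.2172] rot [-3.140e+00 -3.000e-03  1.289e+00] F [ 0.6 -0.1  0.1] g 0.0238 j [0.24 0.31 1.52 0.   1.31 0.52]
{"tx":0.42,"ty":-0.00,"tz":0.39,"rz":-0.78}  rx,ry [-0.01 -0.01]
{"tx":0.42,"ty":0.02,"tz":0.39,"rz":-0.78}  rx,ry [-0.01 -0.01]
{"tx":0.42,"ty":0.04,"tz":0.39,"rz":-0.78}  rx,ry [-0.01 -0.01]
```

```bash
python3 -m pendant '[{"rx":0,"ry":0,"rz":-0.8,"tx":0.4,"ty":0,"tz":0.2,"grip":1},{"rx":0,"ry":0,"rz":-0.7,"tx":0.35,"ty":0.02,"tz":0.3,"grip":1},{"rx":0,"ry":0,"rz":-0.5,"tx":0.25,"ty":0.03,"tz":0.3,"grip":1},{"rx":0,"ry":0,"rz":-0.2,"tx":0.1,"ty":0.02,"tz":0.1,"grip":1},{"rx":0,"ry":0,"rz":0,"tx":0,"ty":0,"tz":0,"grip":1}]' 15
python3 plan.py 0.542 0.2151 0.10 1.452 3|head -9
```

```text
time_s: 16.72
ee_pos: [0.5417, 0.2133, 0.1795]
eef_rot: [-3.14, -0.003, 1.455]
force: [-0.4, -0.2, 0.5]
grip_width: 0.0238
t 16.72 p [0.5417 0.2133 0.1795] rot [-3.140e+00 -3.000e-03  1.455e+00] F [-0.4 -0.2  0.5] g 0.0238 j [0.31 0.41 1.48 0.   1.25 0.43]
{"tx":0.01,"ty":0.00,"tz":0.66,"rz":0.01}  rx,ry [-0.01 -0.01]
{"tx":0.01,"ty":0.00,"tz":0.66,"rz":0.01}  rx,ry [-0.01 -0.01]
{"tx":0.01,"ty":0.00,"tz":0.66,"rz":0.01}  rx,ry [-0.01 -0.01]
```

```bash
python3 -m pendant '[{"rx":0,"ry":0,"rz":0,"tx":0.03,"ty":0,"tz":0.25,"grip":1},{"rx":0,"ry":0,"rz":0,"tx":0,"ty":0,"tz":0.4,"grip":1},{"rx":0,"ry":0,"rz":0,"tx":0,"ty":0,"tz":0.4,"grip":1},{"rx":0,"ry":0,"rz":0,"tx":0,"ty":0,"tz":0.35,"grip":1},{"rx":0,"ry":0,"rz":0,"tx":0,"ty":0,"tz":0.2,"grip":1},{"rx":0,"ry":0,"rz":0,"tx":0,"ty":0,"tz":0,"grip":1}]' 15
python3 plan.py 0.542 0.2151 0.097 1.452 3|head -9
```

```text
time_s: 17.22
ee_pos: [0.5422, 0.2113, 0.1127]
eef_rot: [-3.142, -0.003, 1.445]
force: [-0.1, -0.7, 0.1]
grip_width: 0.0238
t 17.22 p [0.5422 0.2113 0.1127] rot [-3.142e+00 -3.000e-03  1.445e+00] F [-0.1 -0.7  0.1] g 0.0238 j [0.31 0.48 1.54 0.   1.12 0.43]
{"tx":0.03,"ty":-0.01,"tz":0.13,"rz":-0.03}  rx,ry [-0.   -0.02]
{"tx":0.03,"ty":-0.01,"tz":0.13,"rz":-0.03}  rx,ry [-0.   -0.02]
{"tx":0.03,"ty":-0.01,"tz":0.13,"rz":-0.03}  rx,ry [-0.   -0.02]
```

```bash
python3 -m pendant '[{"rx":0,"ry":-0.06,"rz":-0.1,"tx":0.1,"ty":-0.02,"tz":0.13,"grip":1},{"rx":0,"ry":0,"rz":0,"tx":0,"ty":0,"tz":0.12,"grip":1},{"rx":0,"ry":0,"rz":0,"tx":0,"ty":0,"tz":0.08,"grip":1},{"rx":0,"ry":0,"rz":0,"tx":0,"ty":0,"tz":0.04,"grip":1},{"rx":0,"ry":0,"rz":0,"tx":0,"ty":0,"tz":0,"grip":1}]' 15
python3 plan.py 0.542 0.2151 0.097 1.452 1|head -9
```

```text
time_s: 17.63
ee_pos: [0.5428, 0.2153, 0.0987]
eef_rot: [3.139, 0.0, 1.451]
force: [0.1, -0.3, -0.5]
grip_width: 0.0233
t 17.63 p [0.5428 0.2153 0.0987] rot [3.139 0.    1.451] F [ 0.1 -0.3 -0.5] g 0.0233 j [ 0.32  0.5   1.55 -0.    1.09  0.44]
{"tx":-0.01,"ty":-0.02,"tz":0.04,"rz":-0.02}  rx,ry [0.04 0.01]
```

```bash
python3 -m pendant '[{"rx":0.04,"ry":0,"rz":0,"tx":0,"ty":0,"tz":0.05,"grip":1},{"rx":0,"ry":0,"rz":0,"tx":0,"ty":0,"tz":0.04,"grip":1},{"rx":0,"ry":0,"rz":0,"tx":0,"ty":0,"tz":0,"grip":1},{"rx":0,"ry":0,"rz":0,"tx":0,"ty":0,"tz":0,"grip":1}]' 15
python3 -c "
from h import *
c=ctrl.camera('side');cv2.imwrite('pics/m.png',cv2.resize(c['pixels'][130:330,70:290],None,fx=3,fy=3))"
```

```text
time_s: 17.97
ee_pos: [0.5438, 0.2157, 0.0976]
eef_rot: [3.139, -0.001, 1.451]
force: [-0.2, 0.8, -0.1]
grip_width: 0.0242
```

View pics/m.png

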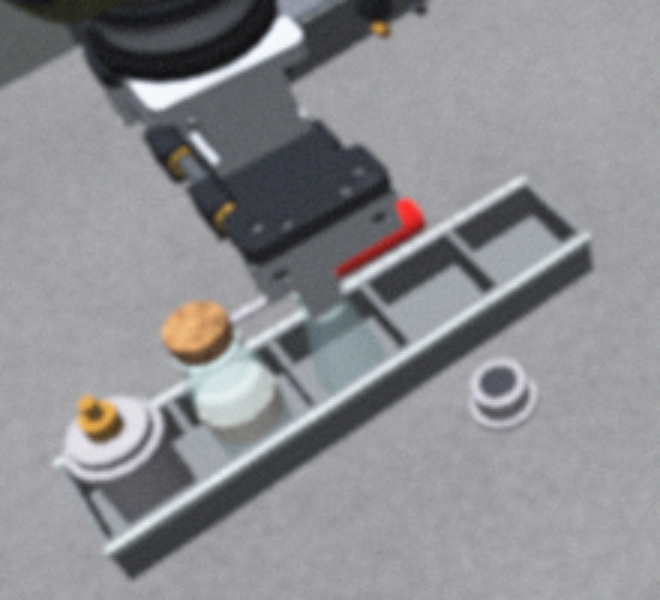

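```bash
python3 -m pendant '[{"rx":0.03,"ry":0,"rz":0,"tx":-0.02,"ty":0,"tz":0.05,"grip":1},{"rx":0,"ry":0,"rz":0,"tx":0,"ty":0,"tz":0.03,"grip":1},{"rx":0,"ry":0,"rz":0,"tx":0,"ty":0,"tz":0,"grip":1}]' 15
```

```text
time_s: 18.27
ee_pos: [0.5445, 0.2154, 0.0968]
eef_rot: [3.139, -0.003, 1.451]
force: [-0.1, -0.4, -1.7]
grip_width: 0.0237
```

At floor height (0.097 as grasped). Release and rise.

```bash
python3 -m pendant '[{"rx":0,"ry":0,"rz":0,"tx":0,"ty":0,"tz":0,"grip":-0.2},{"rx":0,"ry":0,"rz":0,"tx":0,"ty":0,"tz":0,"grip":-0.2},{"rx":0,"ry":0,"rz":0,"tx":0,"ty":0,"tz":0,"grip":-0.2},{"rx":0,"ry":0,"rz":0,"tx":0,"ty":0,"tz":0,"grip":-0.2},{"rx":0,"ry":0,"rz":0,"tx":0,"ty":0,"tz":0,"grip":-0.2},{"rx":0,"ry":0,"rz":0,"tx":0,"ty":0,"tz":-0.3,"grip":-0.2},{"rx":0,"ry":0,"rz":0,"tx":0,"ty":0,"tz":-0.6,"grip":-0.2},{"rx":0,"ry":0,"rz":0,"tx":0,"ty":0,"tz":-0.8,"grip":-0.2}]' 15
python3 plan.py 0.5265 -0.182 0.22 0.036 20|head -9;python3 -c "
from h import *
c=ctrl.camera('side');cv2.imwrite('pics/n.png',cv2.resize(c['pixels'][130:330,70:290],None,fx=3,fy=3))"
```

```text
time_s: 18.93
ee_pos: [0.5417, 0.2141, 0.1609]
eef_rot: [-3.133, 0.002, 1.45]
force: [0.4, -0.1, 0.5]
grip_width: 0.0565
t 18.93 p [0.5417 0.2141 0.1609] rot [-3.133e+00  2.000e-03  1.450e+00] F [ 0.4 -0.1  0.5] g 0.0565 j [0.31 0.43 1.49 0.   1.22 0.43]
{"tx":-0.49,"ty":0.04,"tz":-0.07,"rz":1.01}  rx,ry [-0.    0.01]
{"tx":-0.49,"ty":0.07,"tz":-0.07,"rz":1.01}  rx,ry [-0.    0.01]
{"tx":-0.48,"ty":0.11,"tz":-0.07,"rz":1.01}  rx,ry [-0.    0.01]
{"tx":-0.47,"ty":0.14,"tz":-0.07,"rz":1.01}  rx,ry [-0.    0.01]
{"tx":-0.46,"ty":0.18,"tz":-0.07,"rz":1.01}  rx,ry [-0.    0.01]
{"tx":-0.45,"ty":0.21,"tz":-0.07,"rz":1.01}  rx,ry [-0.    0.01]
{"tx":-0.43,"ty":0.24,"tz":-0.07,"rz":1.01}  rx,ry [-0.    0.01]
{"tx":-0.42,"ty":0.27,"tz":-0.07,"rz":1.01}  rx,ry [-0.    0.01]
```

View pics/n.png

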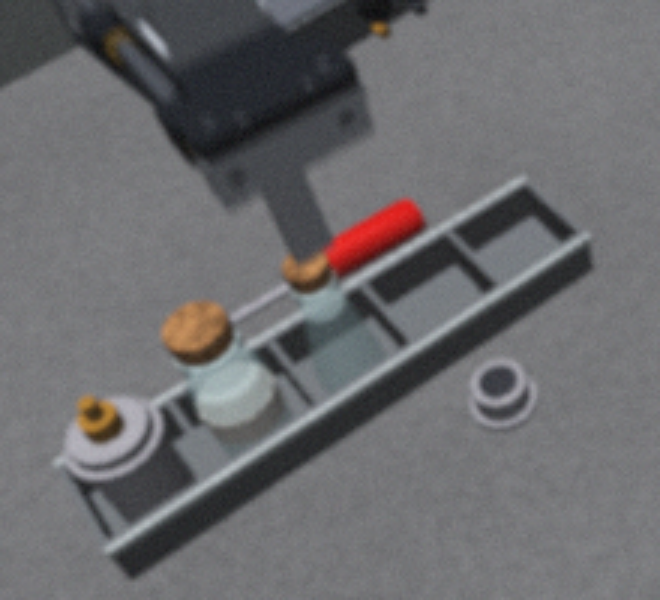

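Conical flask stands upright in the +30 bay (cork at (305,270)), and the fingers are clear. Next, the square bottle.

```bash
python3 -m pendant '[{"rx":0,"ry":0,"rz":0.5,"tx":-0.2,"ty":0.02,"tz":-0.7,"grip":-0.2},{"rx":-0.1,"ry":0.05,"rz":1,"tx":-0.4,"ty":0.05,"tz":-0.5,"grip":-0.2},{"rx":0,"ry":0,"rz":1,"tx":-0.55,"ty":0.1,"tz":-0.1,"grip":-0.2},{"rx":0,"ry":0,"rz":1,"tx":-0.55,"ty":0.14,"tz":0,"grip":-0.2},{"rx":0,"ry":0,"rz":1,"tx":-0.55,"ty":0.18,"tz":0,"grip":-0.2},{"rx":0,"ry":0,"rz":1,"tx":-0.53,"ty":0.22,"tz":0,"grip":-0.2},{"rx":0,"ry":0,"rz":1,"tx":-0.5,"ty":0.25,"tz":0,"grip":-0.2},{"rx":0,"ry":0,"rz":1,"tx":-0.47,"ty":0.28,"tz":0,"grip":-0.2}]' 15
python3 plan.py 0.5265 -0.182 0.22 0.036 13|head -9
```

```text
time_s: 19.65
ee_pos: [0.537, 0.0529, 0.2339]
eef_rot: [3.128, -0.02, 0.912]
force: [-0.1, -1.0, 0.1]
grip_width: 0.0565
t 19.65 p [0.537  0.0529 0.2339] rot [ 3.128 -0.02   0.912] F [-0.1 -1.   0.1] g 0.0565 j [0.03 0.26 1.55 0.01 1.31 0.68]
{"tx":-0.37,"ty":0.26,"tz":0.02,"rz":0.96}  rx,ry [ 0.   -0.03]
{"tx":-0.35,"ty":0.28,"tz":0.02,"rz":0.96}  rx,ry [ 0.   -0.03]
{"tx":-0.33,"ty":0.31,"tz":0.02,"rz":0.96}  rx,ry [ 0.   -0.03]
{"tx":-0.31,"ty":0.33,"tz":0.02,"rz":0.96}  rx,ry [ 0.   -0.03]
{"tx":-0.29,"ty":0.35,"tz":0.03,"rz":0.96}  rx,ry [ 0.   -0.03]
{"tx":-0.26,"ty":0.37,"tz":0.03,"rz":0.96}  rx,ry [ 0.   -0.03]
{"tx":-0.24,"ty":0.38,"tz":0.03,"rz":0.96}  rx,ry [ 0.   -0.03]
{"tx":-0.21,"ty":0.40,"tz":0.03,"rz":0.96}  rx,ry [ 0.   -0.03]
```

```bash
python3 -m pendant '[{"rx":0,"ry":-0.13,"rz":1,"tx":-0.38,"ty":0.28,"tz":0,"grip":-0.2},{"rx":0,"ry":-0.13,"rz":1,"tx":-0.37,"ty":0.31,"tz":0,"grip":-0.2},{"rx":0,"ry":-0.13,"rz":1,"tx":-0.35,"ty":0.34,"tz":0,"grip":-0.2},{"rx":0,"ry":0,"rz":1,"tx":-0.33,"ty":0.37,"tz":0,"grip":-0.2},{"rx":0,"ry":0,"rz":1,"tx":-0.31,"ty":0.4,"tz":0,"grip":-0.2},{"rx":0,"ry":0,"rz":1,"tx":-0.28,"ty":0.42,"tz":0,"grip":-0.2},{"rx":0,"ry":0,"rz":1,"tx":-0.25,"ty":0.43,"tz":0,"grip":-0.2},{"rx":0,"ry":0,"rz":1,"tx":-0.2,"ty":0.43,"tz":0,"grip":-0.2}]' 15
python3 plan.py 0.5265 -0.182 0.22 0.036 5|head -9
```

```text
time_s: 20.32
ee_pos: [0.5296, -0.1124, 0.243]
eef_rot: [3.124, -0.006, 0.323]
force: [1.0, -0.5, -0.3]
grip_width: 0.0566
t 20.32 p [ 0.5296 -0.1124  0.243 ] rot [ 3.124 -0.006  0.323] F [ 1.  -0.5 -0.3] g 0.0566 j [-0.27  0.26  1.53 -0.01  1.34  0.98]
{"tx":-0.13,"ty":0.32,"tz":0.12,"rz":0.82}  rx,ry [ 0.05 -0.02]
{"tx":-0.11,"ty":0.33,"tz":0.12,"rz":0.82}  rx,ry [ 0.05 -0.02]
{"tx":-0.09,"ty":0.34,"tz":0.12,"rz":0.82}  rx,ry [ 0.05 -0.02]
{"tx":-0.07,"ty":0.34,"tz":0.12,"rz":0.82}  rx,ry [ 0.05 -0.02]
{"tx":-0.05,"ty":0.34,"tz":0.12,"rz":0.82}  rx,ry [ 0.05 -0.02]
```

```bash
python3 -m pendant '[{"rx":0.12,"ry":-0.05,"rz":0.9,"tx":-0.13,"ty":0.34,"tz":0.12,"grip":-0.2},{"rx":0.12,"ry":-0.05,"rz":0.9,"tx":-0.11,"ty":0.34,"tz":0.12,"grip":-0.2},{"rx":0,"ry":0,"rz":0.8,"tx":-0.09,"ty":0.34,"tz":0.12,"grip":-0.2},{"rx":0,"ry":0,"rz":0.6,"tx":-0.06,"ty":0.32,"tz":0.12,"grip":-0.2},{"rx":0,"ry":0,"rz":0.3,"tx":-0.03,"ty":0.2,"tz":0.12,"grip":-0.2},{"rx":0,"ry":0,"rz":0.2,"tx":0,"ty":0.1,"tz":0.1,"grip":-0.2},{"rx":0,"ry":0,"rz":0,"tx":0,"ty":0,"tz":0,"grip":-0.2}]' 15
python3 plan.py 0.5265 -0.182 0.097 0.036 1;python3 corks.py .112 .124
```

```text
time_s: 20.9
ee_pos: [0.5258, -0.1877, 0.2191]
eef_rot: [3.139, -0.006, 0.044]
force: [-0.3, 0.3, 0.5]
grip_width: 0.0566
t 20.9 p [ 0.5258 -0.1877  0.2191] rot [ 3.139 -0.006  0.044] F [-0.3  0.3  0.5] g 0.0566 j [-0.41  0.32  1.51  0.    1.31  1.12]
{"tx":0.01,"ty":-0.15,"tz":3.05,"rz":0.11}  rx,ry [ 0.03 -0.08]
[297 125  29  30 686] [311. 140.] [[0.5845, -0.1798], [0.5848, -0.1799]]
[298 195  27  26 565] [311. 207.] [[0.5277, -0.1818], [0.5306, -0.1819]]
[359 210  23  22 419] [370. 221.] [[0.5182, -0.2334], [0.5216, -0.2311]]
```

Square bottle at (0.527,-0.182).

```bash
python3 -m pendant '[{"rx":0.03,"ry":-0.08,"rz":0.1,"tx":0.03,"ty":-0.14,"tz":0.3,"grip":-0.2},{"rx":0,"ry":0,"rz":0,"tx":0,"ty":0,"tz":0.5,"grip":-0.2},{"rx":0,"ry":0,"rz":0,"tx":0,"ty":0,"tz":0.5,"grip":-0.2},{"rx":0,"ry":0,"rz":0,"tx":0,"ty":0,"tz":0.5,"grip":-0.2},{"rx":0,"ry":0,"rz":0,"tx":0,"ty":0,"tz":0.3,"grip":-0.2},{"rx":0,"ry":0,"rz":0,"tx":0,"ty":0,"tz":0,"grip":-0.2}]' 15
python3 plan.py 0.527 -0.182 0.097 0.036 1;python3 corks.py .112
```

```text
time_s: 21.45
ee_pos: [0.5281, -0.1758, 0.1307]
eef_rot: [3.142, -0.001, 0.045]
force: [-0.7, -0.2, -1.0]
grip_width: 0.0563
t 21.45 p [ 0.5281 -0.1758  0.1307] rot [ 3.142e+00 -1.000e-03  4.500e-02] F [-0.7 -0.2 -1. ] g 0.0563 j [-0.39  0.41  1.61  0.    1.13  1.14]
{"tx":-0.04,"ty":0.15,"tz":0.84,"rz":0.13}  rx,ry [ 0.   -0.02]
[ 310  128   44   45 1593] [332. 150.] [[0.5842, -0.1804]]
[ 309  228   39   38 1139] [328. 247.] [[0.528, -0.1816]]
[392 237  23  26 383] [405. 248.] [[0.5294, -0.2267]]
```

```bash
python3 -m pendant '[{"rx":0,"ry":-0.02,"rz":0.1,"tx":-0.02,"ty":0.14,"tz":0.2,"grip":-0.2},{"rx":0,"ry":0,"rz":0,"tx":0,"ty":0,"tz":0.35,"grip":-0.2},{"rx":0,"ry":0,"rz":0,"tx":0,"ty":0,"tz":0.25,"grip":-0.2},{"rx":0,"ry":0,"rz":0,"tx":0,"ty":0,"tz":0.1,"grip":-0.2},{"rx":0,"ry":0,"rz":0,"tx":0,"ty":0,"tz":0,"grip":-0.2}]' 15
python3 plan.py 0.5275 -0.182 0.097 0.036 1;python3 corks.py .112
```

```text
time_s: 21.92
ee_pos: [0.5296, -0.1815, 0.0963]
eef_rot: [3.139, -0.005, 0.039]
force: [1.1, 0.0, 0.6]
grip_width: 0.0565
t 21.92 p [ 0.5296 -0.1815  0.0963] rot [ 3.139 -0.005  0.039] F [1.1 0.  0.6] g 0.0565 j [-0.4   0.46  1.62 -0.    1.06  1.14]
{"tx":-0.05,"ty":0.01,"tz":-0.02,"rz":0.04}  rx,ry [ 0.04 -0.07]
[ 293  131   57   56 2470] [321. 158.] [[0.584, -0.1802]]
[ 296  251   47   46 1659] [320. 274.] [[0.5282, -0.1819]]
[401 253  20  25 265] [412. 263.] [[0.5357, -0.2264]]
```

```bash
python3 -m pendant '[{"rx":0.04,"ry":-0.07,"rz":0,"tx":-0.04,"ty":0,"tz":0,"grip":-0.2},{"rx":0,"ry":0,"rz":0,"tx":0,"ty":0,"tz":0,"grip":1},{"rx":0,"ry":0,"rz":0,"tx":0,"ty":0,"tz":0,"grip":1},{"rx":0,"ry":0,"rz":0,"tx":0,"ty":0,"tz":0,"grip":1},{"rx":0,"ry":0,"rz":0,"tx":0,"ty":0,"tz":0,"grip":1},{"rx":0,"ry":0,"rz":0,"tx":0,"ty":0,"tz":0,"grip":1},{"rx":0,"ry":0,"rz":0,"tx":0,"ty":0,"tz":0,"grip":1},{"rx":0,"ry":0,"rz":0,"tx":0,"ty":0,"tz":0,"grip":1}]' 15
```

```text
time_s: 22.63
ee_pos: [0.529, -0.1821, 0.0994]
eef_rot: [3.14, -0.003, 0.039]
force: [-0.2, -0.4, -0.4]
grip_width: 0.0237
```

```bash
python3 -m pendant '[{"rx":0,"ry":0,"rz":0,"tx":0,"ty":0,"tz":-0.15,"grip":1},{"rx":0,"ry":0,"rz":0,"tx":0,"ty":0,"tz":-0.3,"grip":1},{"rx":0,"ry":0,"rz":0,"tx":0,"ty":0,"tz":-0.4,"grip":1},{"rx":0,"ry":0,"rz":0,"tx":0,"ty":0,"tz":-0.5,"grip":1},{"rx":0,"ry":0,"rz":0,"tx":0,"ty":-0.05,"tz":-0.5,"grip":1},{"rx":0,"ry":0,"rz":0,"tx":0,"ty":-0.15,"tz":-0.4,"grip":1},{"rx":0,"ry":0,"rz":-0.5,"tx":0,"ty":-0.3,"tz":-0.3,"grip":1},{"rx":0,"ry":0,"rz":-0.8,"tx":0,"ty":-0.4,"tz":-0.2,"grip":1}]' 15
python3 plan.py 0.533 0.1 0.21 1.3 18|head -9
python3 -c "
from h import *
c=ctrl.camera('scene');cv2.imwrite('pics/o.png',cv2.resize(c['pixels'][40:210,180:360],None,fx=3.5,fy=3.5))"
```

```text
time_s: 23.3
ee_pos: [0.5256, -0.1467, 0.2187]
eef_rot: [3.141, -0.002, 0.128]
force: [0.1, 0.0, -0.7]
grip_width: 0.0237
t 23.3 p [ 0.5256 -0.1467  0.2187] rot [ 3.141e+00 -2.000e-03  1.280e-01] F [ 0.1  0.  -0.7] g 0.0237 j [-0.34  0.29  1.54  0.    1.3   1.1 ]
{"tx":0.05,"ty":-0.34,"tz":0.01,"rz":-0.93}  rx,ry [ 0. -0.]
{"tx":0.08,"ty":-0.33,"tz":0.01,"rz":-0.93}  rx,ry [ 0. -0.]
{"tx":0.10,"ty":-0.33,"tz":0.01,"rz":-0.93}  rx,ry [ 0. -0.]
{"tx":0.12,"ty":-0.32,"tz":0.01,"rz":-0.93}  rx,ry [ 0. -0.]
{"tx":0.14,"ty":-0.31,"tz":0.01,"rz":-0.93}  rx,ry [ 0. -0.]
{"tx":0.16,"ty":-0.30,"tz":0.01,"rz":-0.93}  rx,ry [ 0. -0.]
{"tx":0.18,"ty":-0.29,"tz":0.01,"rz":-0.93}  rx,ry [ 0. -0.]
{"tx":0.20,"ty":-0.28,"tz":0.01,"rz":-0.93}  rx,ry [ 0. -0.]
```

View pics/o.png

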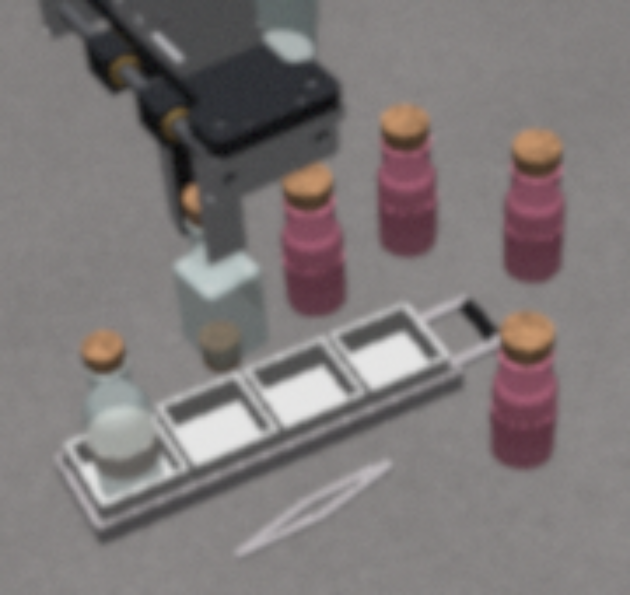

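Square bottle lifted upright. Carrying to the -30 bay (0.535, 0.1555).

```bash
python3 -m pendant '[{"rx":0,"ry":0,"rz":-1,"tx":0.05,"ty":-0.38,"tz":0,"grip":1},{"rx":0,"ry":0,"rz":-1,"tx":0.08,"ty":-0.38,"tz":0,"grip":1},{"rx":0,"ry":0,"rz":-1,"tx":0.1,"ty":-0.37,"tz":0,"grip":1},{"rx":0,"ry":0,"rz":-1,"tx":0.13,"ty":-0.36,"tz":0,"grip":1},{"rx":0,"ry":0,"rz":-1,"tx":0.16,"ty":-0.35,"tz":0,"grip":1},{"rx":0,"ry":0,"rz":-1,"tx":0.19,"ty":-0.34,"tz":0,"grip":1},{"rx":0,"ry":0,"rz":-1,"tx":0.22,"ty":-0.33,"tz":0,"grip":1},{"rx":0,"ry":0,"rz":-1,"tx":0.24,"ty":-0.32,"tz":0,"grip":1}]' 15
python3 plan.py 0.535 0.1555 0.2 1.452 11|head -9
```

```text
time_s: 24.02
ee_pos: [0.5263, -0.0171, 0.2279]
eef_rot: [3.132, -0.007, 0.71]
force: [-0.0, 0.4, -1.0]
grip_width: 0.0232
t 24.02 p [ 0.5263 -0.0171  0.2279] rot [ 3.132 -0.007  0.71 ] F [-0.   0.4 -1. ] g 0.0232 j [-0.1   0.24  1.59 -0.    1.3   0.76]
{"tx":0.27,"ty":-0.29,"tz":0.06,"rz":-0.97}  rx,ry [ 0.01 -0.  ]
{"tx":0.29,"ty":-0.27,"tz":0.06,"rz":-0.97}  rx,ry [ 0.01 -0.  ]
{"tx":0.31,"ty":-0.25,"tz":0.06,"rz":-0.97}  rx,ry [ 0.01 -0.  ]
{"tx":0.32,"ty":-0.22,"tz":0.06,"rz":-0.97}  rx,ry [ 0.01 -0.  ]
{"tx":0.34,"ty":-0.20,"tz":0.06,"rz":-0.97}  rx,ry [ 0.01 -0.  ]
{"tx":0.35,"ty":-0.18,"tz":0.06,"rz":-0.97}  rx,ry [ 0.01 -0.  ]
{"tx":0.36,"ty":-0.16,"tz":0.06,"rz":-0.97}  rx,ry [ 0.01 -0.  ]
{"tx":0.37,"ty":-0.13,"tz":0.06,"rz":-0.97}  rx,ry [ 0.01 -0.  ]
```

```bash
python3 -m pendant '[{"rx":0.06,"ry":0,"rz":-1,"tx":0.3,"ty":-0.3,"tz":0.05,"grip":1},{"rx":0.06,"ry":0,"rz":-1,"tx":0.32,"ty":-0.27,"tz":0.05,"grip":1},{"rx":0,"ry":0,"rz":-1,"tx":0.33,"ty":-0.25,"tz":0.05,"grip":1},{"rx":0,"ry":0,"rz":-1,"tx":0.34,"ty":-0.22,"tz":0.05,"grip":1},{"rx":0,"ry":0,"rz":-1,"tx":0.35,"ty":-0.2,"tz":0.05,"grip":1},{"rx":0,"ry":0,"rz":-1,"tx":0.36,"ty":-0.17,"tz":0.05,"grip":1},{"rx":0,"ry":0,"rz":-1,"tx":0.36,"ty":-0.14,"tz":0.05,"grip":1},{"rx":0,"ry":0,"rz":-1,"tx":0.34,"ty":-0.11,"tz":0.05,"grip":1}]' 15
python3 plan.py 0.535 0.1555 0.18 1.452 3|head -9
```

```text
time_s: 24.68
ee_pos: [0.5344, 0.1164, 0.2178]
eef_rot: [3.133, -0.006, 1.293]
force: [-0.0, 0.5, -0.8]
grip_width: 0.0238
t 24.68 p [0.5344 0.1164 0.2178] rot [ 3.133 -0.006  1.293] F [-0.   0.5 -0.8] g 0.0238 j [0.15 0.29 1.55 0.   1.29 0.42]
{"tx":0.31,"ty":-0.09,"tz":0.32,"rz":-0.76}  rx,ry [ 0.04 -0.02]
{"tx":0.32,"ty":-0.07,"tz":0.32,"rz":-0.76}  rx,ry [ 0.04 -0.02]
{"tx":0.32,"ty":-0.05,"tz":0.32,"rz":-0.76}  rx,ry [ 0.04 -0.02]
```

```bash
python3 -m pendant '[{"rx":0.06,"ry":-0.03,"rz":-0.8,"tx":0.32,"ty":-0.08,"tz":0.2,"grip":1},{"rx":0.06,"ry":-0.03,"rz":-0.7,"tx":0.3,"ty":-0.05,"tz":0.3,"grip":1},{"rx":0,"ry":0,"rz":-0.5,"tx":0.2,"ty":-0.03,"tz":0.3,"grip":1},{"rx":0,"ry":0,"rz":-0.2,"tx":0.08,"ty":-0.02,"tz":0.2,"grip":1},{"rx":0,"ry":0,"rz":0,"tx":0,"ty":0,"tz":0,"grip":1}]' 15
python3 plan.py 0.535 0.1555 0.099 1.452 1
```

```text
time_s: 25.1
ee_pos: [0.5355, 0.1567, 0.1786]
eef_rot: [3.139, -0.002, 1.458]
force: [-0.6, -0.4, -1.0]
grip_width: 0.0239
t 25.1 p [0.5355 0.1567 0.1786] rot [ 3.139e+00 -2.000e-03  1.458e+00] F [-0.6 -0.4 -1. ] g 0.0239 j [0.22 0.36 1.56 0.   1.23 0.33]
{"tx":-0.03,"ty":-0.02,"tz":1.99,"rz":0.09}  rx,ry [ 0.04 -0.02]
```

```bash
python3 -m pendant '[{"rx":0.04,"ry":-0.02,"rz":0.1,"tx":0,"ty":-0.02,"tz":0.25,"grip":1},{"rx":0,"ry":0,"rz":0,"tx":0,"ty":0,"tz":0.4,"grip":1},{"rx":0,"ry":0,"rz":0,"tx":0,"ty":0,"tz":0.4,"grip":1},{"rx":0,"ry":0,"rz":0,"tx":0,"ty":0,"tz":0.35,"grip":1},{"rx":0,"ry":0,"rz":0,"tx":0,"ty":0,"tz":0.2,"grip":1},{"rx":0,"ry":0,"rz":0,"tx":0,"ty":0,"tz":0,"grip":1}]' 15
python3 plan.py 0.535 0.1555 0.099 1.452 1
```

```text
time_s: 25.6
ee_pos: [0.5353, 0.1536, 0.112]
eef_rot: [3.14, -0.0, 1.439]
force: [-0.2, -0.2, -1.4]
grip_width: 0.0238
t 25.6 p [0.5353 0.1536 0.112 ] rot [ 3.14  -0.     1.439] F [-0.2 -0.2 -1.4] g 0.0238 j [ 0.21  0.43  1.62 -0.    1.09  0.35]
{"tx":0.05,"ty":-0.01,"tz":0.33,"rz":-0.18}  rx,ry [ 0.02 -0.  ]
```

```bash
python3 -m pendant '[{"rx":0.02,"ry":0,"rz":-0.18,"tx":0.06,"ty":0,"tz":0.13,"grip":1},{"rx":0,"ry":0,"rz":0,"tx":0,"ty":0,"tz":0.12,"grip":1},{"rx":0,"ry":0,"rz":0,"tx":0,"ty":0,"tz":0.08,"grip":1},{"rx":0,"ry":0,"rz":0,"tx":0,"ty":0,"tz":0.04,"grip":1},{"rx":0,"ry":0,"rz":0,"tx":0,"ty":0,"tz":0,"grip":1}]' 15
python3 plan.py 0.535 0.1555 0.099 1.452 1
```

```text
time_s: 26.02
ee_pos: [0.5378, 0.1556, 0.0997]
eef_rot: [3.136, -0.002, 1.451]
force: [-0.4, 0.5, -0.9]
grip_width: 0.0238
t 26.02 p [0.5378 0.1556 0.0997] rot [ 3.136e+00 -2.000e-03  1.451e+00] F [-0.4  0.5 -0.9] g 0.0238 j [ 0.22  0.45  1.62 -0.    1.06  0.34]
{"tx":-0.01,"ty":-0.07,"tz":0.02,"rz":-0.02}  rx,ry [ 0.08 -0.03]
```

```bash
python3 -m pendant '[{"rx":0.08,"ry":-0.03,"rz":0,"tx":0,"ty":-0.06,"tz":0.05,"grip":1},{"rx":0,"ry":0,"rz":0,"tx":0,"ty":0,"tz":0.04,"grip":1},{"rx":0,"ry":0,"rz":0,"tx":0,"ty":0,"tz":0.02,"grip":1}]' 15
python3 plan.py 0.535 0.1555 0.099 1.452 1
```

```text
time_s: 26.27
ee_pos: [0.5374, 0.1561, 0.099]
eef_rot: [3.135, -0.001, 1.45]
force: [-1.5, -0.5, 1.3]
grip_width: 0.0236
t 26.27 p [0.5374 0.1561 0.099 ] rot [ 3.135e+00 -1.000e-03  1.450e+00] F [-1.5 -0.5  1.3] g 0.0236 j [ 0.22  0.45  1.62 -0.    1.06  0.34]
{"tx":-0.02,"ty":-0.06,"tz":-0.00,"rz":-0.02}  rx,ry [ 0.09 -0.02]
```

Force z has turned positive, so the bottle is on the floor. Release and rise.

```bash
python3 -m pendant '[{"rx":0,"ry":0,"rz":0,"tx":0,"ty":0,"tz":0,"grip":-0.2},{"rx":0,"ry":0,"rz":0,"tx":0,"ty":0,"tz":0,"grip":-0.2},{"rx":0,"ry":0,"rz":0,"tx":0,"ty":0,"tz":0,"grip":-0.2},{"rx":0,"ry":0,"rz":0,"tx":0,"ty":0,"tz":0,"grip":-0.2},{"rx":0,"ry":0,"rz":0,"tx":0,"ty":0,"tz":0,"grip":-0.2},{"rx":0.09,"ry":0,"rz":0,"tx":0,"ty":0,"tz":-0.3,"grip":-0.2},{"rx":0,"ry":0,"rz":0,"tx":0,"ty":0,"tz":-0.6,"grip":-0.2},{"rx":0,"ry":0,"rz":0,"tx":0,"ty":0,"tz":-0.8,"grip":-0.2}]' 15
python3 plan.py 0.584 -0.18 0.23 0.036 20|head -9;python3 -c "
from h import *
c=ctrl.camera('side');cv2.imwrite('pics/q.png',cv2.resize(c['pixels'][130:330,70:290],None,fx=3,fy=3))"
```

```text
time_s: 26.93
ee_pos: [0.5345, 0.1557, 0.1625]
eef_rot: [-3.131, 0.002, 1.45]
force: [-0.0, -0.2, -0.6]
grip_width: 0.0564
t 26.93 p [0.5345 0.1557 0.1625] rot [-3.131e+00  2.000e-03  1.450e+00] F [-0.  -0.2 -0.6] g 0.0564 j [0.22 0.38 1.57 0.   1.21 0.34]
{"tx":-0.41,"ty":0.11,"tz":-0.08,"rz":1.01}  rx,ry [-0.01  0.01]
{"tx":-0.40,"ty":0.14,"tz":-0.08,"rz":1.01}  rx,ry [-0.01  0.01]
{"tx":-0.39,"ty":0.17,"tz":-0.08,"rz":1.01}  rx,ry [-0.01  0.01]
{"tx":-0.38,"ty":0.19,"tz":-0.09,"rz":1.01}  rx,ry [-0.01  0.01]
{"tx":-0.36,"ty":0.22,"tz":-0.09,"rz":1.01}  rx,ry [-0.01  0.01]
{"tx":-0.35,"ty":0.25,"tz":-0.09,"rz":1.01}  rx,ry [-0.01  0.01]
{"tx":-0.33,"ty":0.27,"tz":-0.09,"rz":1.01}  rx,ry [-0.01  0.01]
{"tx":-0.31,"ty":0.29,"tz":-0.09,"rz":1.01}  rx,ry [-0.01  0.01]
```

View pics/q.png

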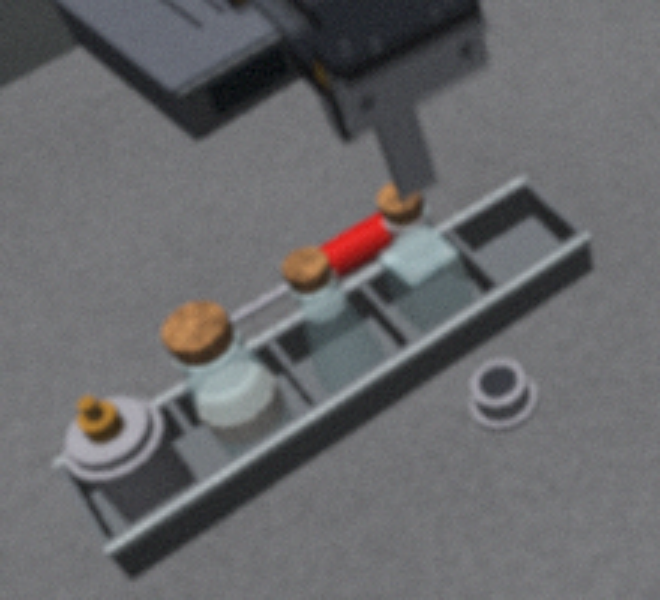

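Square bottle stands in the -30 bay (cork (400,203)). Last one: round.

```bash
python3 -m pendant '[{"rx":0,"ry":0,"rz":0.5,"tx":-0.15,"ty":0.02,"tz":-0.7,"grip":-0.2},{"rx":-0.1,"ry":0.05,"rz":1,"tx":-0.3,"ty":0.08,"tz":-0.5,"grip":-0.2},{"rx":-0.05,"ry":0,"rz":1,"tx":-0.45,"ty":0.15,"tz":-0.1,"grip":-0.2},{"rx":0,"ry":0,"rz":1,"tx":-0.45,"ty":0.2,"tz":0,"grip":-0.2},{"rx":0,"ry":0,"rz":1,"tx":-0.44,"ty":0.24,"tz":0,"grip":-0.2},{"rx":0,"ry":0,"rz":1,"tx":-0.43,"ty":0.28,"tz":0,"grip":-0.2},{"rx":0,"ry":0,"rz":1,"tx":-0.41,"ty":0.31,"tz":0,"grip":-0.2},{"rx":0,"ry":0,"rz":1,"tx":-0.38,"ty":0.34,"tz":0,"grip":-0.2}]' 15
python3 plan.py 0.584 -0.18 0.23 0.036 13|head -9
```

```text
time_s: 27.65
ee_pos: [0.5546, 0.0167, 0.2279]
eef_rot: [3.13, -0.014, 0.911]
force: [-0.0, 0.4, 0.3]
grip_width: 0.0567
t 27.65 p [0.5546 0.0167 0.2279] rot [ 3.13  -0.014  0.911] F [-0.   0.4  0.3] g 0.0567 j [-0.04  0.3   1.52  0.    1.31  0.62]
{"tx":-0.26,"ty":0.28,"tz":-0.00,"rz":0.96}  rx,ry [ 0.01 -0.02]
{"tx":-0.24,"ty":0.29,"tz":-0.00,"rz":0.96}  rx,ry [ 0.01 -0.02]
{"tx":-0.22,"ty":0.31,"tz":-0.00,"rz":0.96}  rx,ry [ 0.01 -0.02]
{"tx":-0.20,"ty":0.32,"tz":-0.00,"rz":0.96}  rx,ry [ 0.01 -0.02]
{"tx":-0.18,"ty":0.34,"tz":-0.00,"rz":0.96}  rx,ry [ 0.01 -0.02]
{"tx":-0.16,"ty":0.35,"tz":-0.00,"rz":0.96}  rx,ry [ 0.01 -0.02]
{"tx":-0.13,"ty":0.36,"tz":-0.00,"rz":0.96}  rx,ry [ 0.01 -0.02]
{"tx":-0.11,"ty":0.37,"tz":-0.00,"rz":0.96}  rx,ry [ 0.01 -0.02]
```

```bash
python3 -m pendant '[{"rx":0.05,"ry":-0.1,"rz":1,"tx":-0.26,"ty":0.28,"tz":0,"grip":-0.2},{"rx":0.05,"ry":-0.1,"rz":1,"tx":-0.24,"ty":0.3,"tz":0,"grip":-0.2},{"rx":0.05,"ry":-0.1,"rz":1,"tx":-0.22,"ty":0.32,"tz":0,"grip":-0.2},{"rx":0,"ry":0,"rz":1,"tx":-0.2,"ty":0.34,"tz":0,"grip":-0.2},{"rx":0,"ry":0,"rz":1,"tx":-0.18,"ty":0.36,"tz":0,"grip":-0.2},{"rx":0,"ry":0,"rz":1,"tx":-0.16,"ty":0.37,"tz":0,"grip":-0.2},{"rx":0,"ry":0,"rz":1,"tx":-0.13,"ty":0.38,"tz":0,"grip":-0.2},{"rx":0,"ry":0,"rz":1,"tx":-0.1,"ty":0.38,"tz":0,"grip":-0.2}]' 15
python3 plan.py 0.584 -0.18 0.22 0.036 5|head -9
```

```text
time_s: 28.32
ee_pos: [0.5742, -0.1155, 0.2271]
eef_rot: [3.139, 0.006, 0.322]
force: [-0.7, -0.0, 0.1]
grip_width: 0.0564
t 28.32 p [ 0.5742 -0.1155  0.2271] rot [3.139 0.006 0.322] F [-0.7 -0.   0.1] g 0.0564 j [-0.26  0.38  1.41 -0.01  1.36  0.99]
{"tx":-0.06,"ty":0.32,"tz":0.04,"rz":0.82}  rx,ry [0.01 0.02]
{"tx":-0.04,"ty":0.32,"tz":0.04,"rz":0.82}  rx,ry [0.01 0.02]
{"tx":-0.02,"ty":0.33,"tz":0.04,"rz":0.82}  rx,ry [0.01 0.02]
{"tx":-0.00,"ty":0.33,"tz":0.04,"rz":0.82}  rx,ry [0.01 0.02]
{"tx":0.02,"ty":0.33,"tz":0.04,"rz":0.82}  rx,ry [0.01 0.02]
```

```bash
python3 -m pendant '[{"rx":0.03,"ry":0.06,"rz":0.9,"tx":-0.05,"ty":0.33,"tz":0.04,"grip":-0.2},{"rx":0,"ry":0,"rz":0.9,"tx":-0.03,"ty":0.33,"tz":0.04,"grip":-0.2},{"rx":0,"ry":0,"rz":0.8,"tx":-0.01,"ty":0.33,"tz":0.04,"grip":-0.2},{"rx":0,"ry":0,"rz":0.6,"tx":0.01,"ty":0.3,"tz":0.04,"grip":-0.2},{"rx":0,"ry":0,"rz":0.4,"tx":0.02,"ty":0.15,"tz":0.04,"grip":-0.2},{"rx":0,"ry":0,"rz":0.1,"tx":0.02,"ty":0.05,"tz":0.04,"grip":-0.2},{"rx":0,"ry":0,"rz":0,"tx":0,"ty":0,"tz":0,"grip":-0.2}]' 15
python3 plan.py 0.584 -0.18 0.109 0.036 1;python3 corks.py .124
```

```text
time_s: 28.9
ee_pos: [0.5854, -0.1803, 0.2155]
eef_rot: [3.14, 0.002, 0.044]
force: [0.4, 0.6, -0.7]
grip_width: 0.0565
t 28.9 p [ 0.5854 -0.1803  0.2155] rot [3.14e+00 2.00e-03 4.40e-02] F [ 0.4  0.6 -0.7] g 0.0565 j [-0.36  0.45  1.34 -0.    1.35  1.17]
{"tx":-0.03,"ty":-0.01,"tz":2.66,"rz":0.11}  rx,ry [0.02 0.02]
[304 200  28  28 621] [317. 213.] [[0.5858, -0.18]]
```

```bash
python3 -m pendant '[{"rx":0,"ry":0,"rz":0.1,"tx":0,"ty":0,"tz":0.3,"grip":-0.2},{"rx":0,"ry":0,"rz":0,"tx":0,"ty":0,"tz":0.45,"grip":-0.2},{"rx":0,"ry":0,"rz":0,"tx":0,"ty":0,"tz":0.45,"grip":-0.2},{"rx":0,"ry":0,"rz":0,"tx":0,"ty":0,"tz":0.45,"grip":-0.2},{"rx":0,"ry":0,"rz":0,"tx":0,"ty":0,"tz":0.3,"grip":-0.2},{"rx":0,"ry":0,"rz":0,"tx":0,"ty":0,"tz":0,"grip":-0.2}]' 15
python3 plan.py 0.585 -0.18 0.108 0.036 1;python3 corks.py .124
```

```text
time_s: 29.45
ee_pos: [0.5852, -0.1761, 0.1323]
eef_rot: [3.14, -0.0, 0.044]
force: [0.5, 0.1, 0.4]
grip_width: 0.0563
t 29.45 p [ 0.5852 -0.1761  0.1323] rot [ 3.14  -0.     0.044] F [0.5 0.1 0.4] g 0.0563 j [-0.35  0.52  1.44 -0.    1.19  1.18]
{"tx":-0.01,"ty":0.10,"tz":0.61,"rz":0.12}  rx,ry [ 0.02 -0.  ]
[ 305  233   41   39 1260] [325. 252.] [[0.5858, -0.1799]]
```

```bash
python3 -m pendant '[{"rx":0,"ry":0,"rz":0.1,"tx":0,"ty":0.1,"tz":0.2,"grip":-0.2},{"rx":0,"ry":0,"rz":0,"tx":0,"ty":0,"tz":0.25,"grip":-0.2},{"rx":0,"ry":0,"rz":0,"tx":0,"ty":0,"tz":0.2,"grip":-0.2},{"rx":0,"ry":0,"rz":0,"tx":0,"ty":0,"tz":0.05,"grip":-0.2}]' 15
python3 plan.py 0.585 -0.18 0.108 0.036 1;python3 corks.py .124
```

```text
time_s: 29.83
ee_pos: [0.5867, -0.1802, 0.1053]
eef_rot: [3.138, -0.005, 0.038]
force: [0.1, -0.0, -0.7]
grip_width: 0.056
t 29.83 p [ 0.5867 -0.1802  0.1053] rot [ 3.138 -0.005  0.038] F [ 0.1 -0.  -0.7] g 0.056 j [-0.36  0.55  1.45 -0.    1.13  1.18]
{"tx":-0.04,"ty":-0.01,"tz":-0.07,"rz":0.03}  rx,ry [ 0.05 -0.07]
[ 295  253   48   46 1687] [318. 275.] [[0.5859, -0.18]]
```

```bash
python3 -m pendant '[{"rx":0.05,"ry":-0.07,"rz":0,"tx":-0.02,"ty":0,"tz":-0.07,"grip":-0.2},{"rx":0,"ry":0,"rz":0,"tx":0,"ty":0,"tz":0,"grip":1},{"rx":0,"ry":0,"rz":0,"tx":0,"ty":0,"tz":0,"grip":1},{"rx":0,"ry":0,"rz":0,"tx":0,"ty":0,"tz":0,"grip":1},{"rx":0,"ry":0,"rz":0,"tx":0,"ty":0,"tz":0,"grip":1},{"rx":0,"ry":0,"rz":0,"tx":0,"ty":0,"tz":0,"grip":1},{"rx":0,"ry":0,"rz":0,"tx":0,"ty":0,"tz":0,"grip":1},{"rx":0,"ry":0,"rz":0,"tx":0,"ty":0,"tz":0,"grip":1}]' 15
```

```text
time_s: 30.55
ee_pos: [0.5865, -0.1804, 0.1102]
eef_rot: [3.141, -0.002, 0.038]
force: [-0.2, -0.4, -1.7]
grip_width: 0.0237
```

```bash
python3 -m pendant '[{"rx":0,"ry":0,"rz":0,"tx":0,"ty":0,"tz":-0.15,"grip":1},{"rx":0,"ry":0,"rz":0,"tx":0,"ty":0,"tz":-0.3,"grip":1},{"rx":0,"ry":0,"rz":0,"tx":0,"ty":0,"tz":-0.4,"grip":1},{"rx":0,"ry":0,"rz":0,"tx":0,"ty":0,"tz":-0.5,"grip":1},{"rx":0,"ry":0,"rz":0,"tx":0,"ty":-0.05,"tz":-0.4,"grip":1},{"rx":0,"ry":0,"rz":0,"tx":0,"ty":-0.15,"tz":-0.3,"grip":1},{"rx":0,"ry":0,"rz":-0.5,"tx":0,"ty":-0.3,"tz":-0.2,"grip":1},{"rx":0,"ry":0,"rz":-0.8,"tx":0,"ty":-0.35,"tz":-0.1,"grip":1}]' 15
python3 plan.py 0.528 0.096 0.21 1.452 20|head -9
python3 -c "
from h import *
c=ctrl.camera('scene');cv2.imwrite('pics/r.png',cv2.resize(c['pixels'][40:210,180:360],None,fx=3.5,fy=3.5))"
```

```text
time_s: 31.22
ee_pos: [0.5838, -0.1468, 0.2132]
eef_rot: [3.141, -0.001, 0.129]
force: [0.2, 0.0, -1.4]
grip_width: 0.0236
t 31.22 p [ 0.5838 -0.1468  0.2132] rot [ 3.141e+00 -1.000e-03  1.290e-01] F [ 0.2  0.  -1.4] g 0.0236 j [-0.31  0.42  1.38  0.    1.34  1.13]
{"tx":-0.03,"ty":-0.31,"tz":0.00,"rz":-0.95}  rx,ry [ 0. -0.]
{"tx":-0.01,"ty":-0.31,"tz":0.00,"rz":-0.95}  rx,ry [ 0. -0.]
{"tx":0.01,"ty":-0.31,"tz":0.00,"rz":-0.95}  rx,ry [ 0. -0.]
{"tx":0.03,"ty":-0.31,"tz":0.00,"rz":-0.95}  rx,ry [ 0. -0.]
{"tx":0.05,"ty":-0.31,"tz":0.00,"rz":-0.95}  rx,ry [ 0. -0.]
{"tx":0.07,"ty":-0.30,"tz":0.00,"rz":-0.95}  rx,ry [ 0. -0.]
{"tx":0.09,"ty":-0.30,"tz":0.00,"rz":-0.95}  rx,ry [ 0. -0.]
{"tx":0.11,"ty":-0.29,"tz":0.00,"rz":-0.95}  rx,ry [ 0. -0.]
```

View pics/r.png

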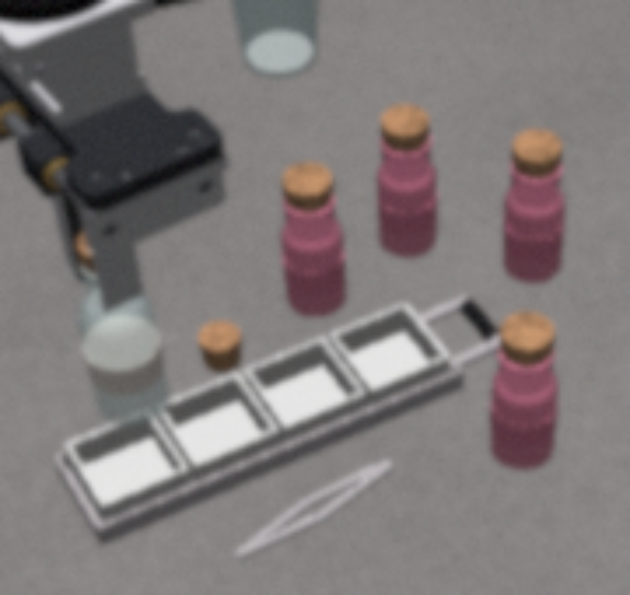

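Round bottle held and the tray is empty. To the -90 bay.

```bash
python3 -m pendant '[{"rx":0,"ry":0,"rz":-1,"tx":-0.03,"ty":-0.31,"tz":0,"grip":1},{"rx":0,"ry":0,"rz":-1,"tx":-0.01,"ty":-0.31,"tz":0,"grip":1},{"rx":0,"ry":0,"rz":-1,"tx":0.01,"ty":-0.31,"tz":0,"grip":1},{"rx":0,"ry":0,"rz":-1,"tx":0.03,"ty":-0.31,"tz":0,"grip":1},{"rx":0,"ry":0,"rz":-1,"tx":0.05,"ty":-0.31,"tz":0,"grip":1},{"rx":0,"ry":0,"rz":-1,"tx":0.08,"ty":-0.3,"tz":0,"grip":1},{"rx":0,"ry":0,"rz":-1,"tx":0.1,"ty":-0.3,"tz":0,"grip":1},{"rx":0,"ry":0,"rz":-1,"tx":0.12,"ty":-0.3,"tz":0,"grip":1}]' 15
python3 plan.py 0.528 0.096 0.21 1.452 11|head -9
```

```text
time_s: 31.93
ee_pos: [0.5569, -0.0404, 0.2172]
eef_rot: [3.139, -0.003, 0.729]
force: [0.7, 0.3, -0.7]
grip_width: 0.0238
t 31.93 p [ 0.5569 -0.0404  0.2172] rot [ 3.139e+00 -3.000e-03  7.290e-01] F [ 0.7  0.3 -0.7] g 0.0238 j [-0.14  0.32  1.51  0.    1.31  0.7 ]
{"tx":0.16,"ty":-0.28,"tz":0.02,"rz":-0.94}  rx,ry [ 0. -0.]
{"tx":0.18,"ty":-0.26,"tz":0.02,"rz":-0.94}  rx,ry [ 0. -0.]
{"tx":0.19,"ty":-0.25,"tz":0.02,"rz":-0.94}  rx,ry [ 0. -0.]
{"tx":0.21,"ty":-0.24,"tz":0.02,"rz":-0.94}  rx,ry [ 0. -0.]
{"tx":0.22,"ty":-0.22,"tz":0.02,"rz":-0.94}  rx,ry [ 0. -0.]
{"tx":0.24,"ty":-0.21,"tz":0.02,"rz":-0.94}  rx,ry [ 0. -0.]
{"tx":0.25,"ty":-0.19,"tz":0.02,"rz":-0.94}  rx,ry [ 0. -0.]
{"tx":0.26,"ty":-0.18,"tz":0.02,"rz":-0.94}  rx,ry [ 0. -0.]
```

```bash
python3 -m pendant '[{"rx":0,"ry":0,"rz":-1,"tx":0.16,"ty":-0.28,"tz":0,"grip":1},{"rx":0,"ry":0,"rz":-1,"tx":0.18,"ty":-0.26,"tz":0,"grip":1},{"rx":0,"ry":0,"rz":-1,"tx":0.2,"ty":-0.25,"tz":0,"grip":1},{"rx":0,"ry":0,"rz":-1,"tx":0.22,"ty":-0.23,"tz":0,"grip":1},{"rx":0,"ry":0,"rz":-1,"tx":0.23,"ty":-0.21,"tz":0,"grip":1},{"rx":0,"ry":0,"rz":-1,"tx":0.24,"ty":-0.19,"tz":0,"grip":1},{"rx":0,"ry":0,"rz":-1,"tx":0.25,"ty":-0.17,"tz":0,"grip":1},{"rx":0,"ry":0,"rz":-1,"tx":0.25,"ty":-0.15,"tz":0,"grip":1}]' 15
python3 plan.py 0.528 0.096 0.19 1.452 3|head -9
```

```text
time_s: 32.6
ee_pos: [0.5335, 0.0651, 0.2193]
eef_rot: [3.138, -0.001, 1.327]
force: [1.4, 0.1, -2.6]
grip_width: 0.0234
t 32.6 p [0.5335 0.0651 0.2193] rot [ 3.138e+00 -1.000e-03  1.327e+00] F [ 1.4  0.1 -2.6] g 0.0234 j [ 0.05  0.27  1.57 -0.    1.3   0.3 ]
{"tx":0.24,"ty":-0.11,"tz":0.24,"rz":-0.60}  rx,ry [ 0.02 -0.  ]
{"tx":0.24,"ty":-0.10,"tz":0.24,"rz":-0.60}  rx,ry [ 0.02 -0.  ]
{"tx":0.25,"ty":-0.09,"tz":0.24,"rz":-0.60}  rx,ry [ 0.02 -0.  ]
```

```bash
python3 -m pendant '[{"rx":0.04,"ry":0,"rz":-0.7,"tx":0.24,"ty":-0.11,"tz":0.2,"grip":1},{"rx":0,"ry":0,"rz":-0.5,"tx":0.24,"ty":-0.08,"tz":0.3,"grip":1},{"rx":0,"ry":0,"rz":-0.4,"tx":0.15,"ty":-0.05,"tz":0.3,"grip":1},{"rx":0,"ry":0,"rz":-0.1,"tx":0.06,"ty":-0.03,"tz":0.1,"grip":1},{"rx":0,"ry":0,"rz":0,"tx":0,"ty":0,"tz":0,"grip":1}]' 15
python3 plan.py 0.528 0.096 0.11 1.452 1|head -9
```

```text
time_s: 33.02
ee_pos: [0.5265, 0.0994, 0.1822]
eef_rot: [3.14, -0.001, 1.463]
force: [0.4, 0.1, -0.4]
grip_width: 0.0233
t 33.02 p [0.5265 0.0994 0.1822] rot [ 3.140e+00 -1.000e-03  1.463e+00] F [ 0.4  0.1 -0.4] g 0.0233 j [0.12 0.31 1.61 0.   1.22 0.23]
{"tx":-0.08,"ty":0.04,"tz":1.81,"rz":0.15}  rx,ry [ 0.02 -0.01]
```

```bash
python3 -m pendant '[{"rx":0.02,"ry":0,"rz":0.15,"tx":-0.03,"ty":0.04,"tz":0.25,"grip":1},{"rx":0,"ry":0,"rz":0,"tx":0,"ty":0,"tz":0.35,"grip":1},{"rx":0,"ry":0,"rz":0,"tx":0,"ty":0,"tz":0.35,"grip":1},{"rx":0,"ry":0,"rz":0,"tx":0,"ty":0,"tz":0.3,"grip":1},{"rx":0,"ry":0,"rz":0,"tx":0,"ty":0,"tz":0.15,"grip":1},{"rx":0,"ry":0,"rz":0,"tx":0,"ty":0,"tz":0,"grip":1}]' 15
python3 plan.py 0.528 0.096 0.11 1.452 1
```

```text
time_s: 33.52
ee_pos: [0.5292, 0.0962, 0.1232]
eef_rot: [3.14, -0.001, 1.444]
force: [-0.1, -0.3, -0.8]
grip_width: 0.0238
t 33.52 p [0.5292 0.0962 0.1232] rot [ 3.140e+00 -1.000e-03  1.444e+00] F [-0.1 -0.3 -0.8] g 0.0238 j [0.11 0.38 1.67 0.   1.1  0.24]
{"tx":-0.01,"ty":-0.03,"tz":0.33,"rz":-0.12}  rx,ry [ 0.02 -0.02]
```

```bash
python3 -m pendant '[{"rx":0.02,"ry":-0.02,"rz":-0.12,"tx":0,"ty":-0.03,"tz":0.13,"grip":1},{"rx":0,"ry":0,"rz":0,"tx":0,"ty":0,"tz":0.12,"grip":1},{"rx":0,"ry":0,"rz":0,"tx":0,"ty":0,"tz":0.08,"grip":1},{"rx":0,"ry":0,"rz":0,"tx":0,"ty":0,"tz":0.04,"grip":1},{"rx":0,"ry":0,"rz":0,"tx":0,"ty":0,"tz":0,"grip":1}]' 15
python3 plan.py 0.528 0.096 0.11 1.452 1
```

```text
time_s: 33.93
ee_pos: [0.53, 0.0957, 0.1104]
eef_rot: [3.136, -0.001, 1.45]
force: [1.0, -0.3, -1.7]
grip_width: 0.0235
t 33.93 p [0.53   0.0957 0.1104] rot [ 3.136e+00 -1.000e-03  1.450e+00] F [ 1.  -0.3 -1.7] g 0.0235 j [ 0.11  0.39  1.68 -0.    1.06  0.23]
{"tx":0.00,"ty":-0.05,"tz":0.01,"rz":-0.02}  rx,ry [ 0.08 -0.01]
```

```bash
python3 -m pendant '[{"rx":0.08,"ry":0,"rz":0,"tx":0,"ty":-0.03,"tz":0.04,"grip":1},{"rx":0,"ry":0,"rz":0,"tx":0,"ty":0,"tz":0.04,"grip":1},{"rx":0,"ry":0,"rz":0,"tx":0,"ty":0,"tz":0.02,"grip":1}]' 15
python3 plan.py 0.528 0.096 0.11 1.452 1
```

```text
time_s: 34.18
ee_pos: [0.5304, 0.096, 0.1098]
eef_rot: [3.137, -0.002, 1.45]
force: [-2.5, -0.4, 0.1]
grip_width: 0.0235
t 34.18 p [0.5304 0.096  0.1098] rot [ 3.137e+00 -2.000e-03  1.450e+00] F [-2.5 -0.4  0.1] g 0.0235 j [0.11 0.4  1.68 0.   1.06 0.23]
{"tx":-0.01,"ty":-0.06,"tz":-0.00,"rz":-0.02}  rx,ry [ 0.07 -0.02]
```

On the floor (no longer descending). Release and rise.

```bash
python3 -m pendant '[{"rx":0,"ry":0,"rz":0,"tx":0,"ty":0,"tz":0,"grip":-0.2},{"rx":0,"ry":0,"rz":0,"tx":0,"ty":0,"tz":0,"grip":-0.2},{"rx":0,"ry":0,"rz":0,"tx":0,"ty":0,"tz":0,"grip":-0.2},{"rx":0,"ry":0,"rz":0,"tx":0,"ty":0,"tz":0,"grip":-0.2},{"rx":0,"ry":0,"rz":0,"tx":0,"ty":0,"tz":0,"grip":-0.2},{"rx":0.07,"ry":0,"rz":0,"tx":0,"ty":0,"tz":-0.3,"grip":-0.2},{"rx":0,"ry":0,"rz":0,"tx":0,"ty":0,"tz":-0.6,"grip":-0.2},{"rx":0,"ry":0,"rz":0,"tx":0,"ty":0,"tz":-0.8,"grip":-0.2}]' 15
python3 -m pendant '[{"rx":0,"ry":0,"rz":0,"tx":0,"ty":0,"tz":-0.8,"grip":-0.2},{"rx":0,"ry":0,"rz":0,"tx":-0.2,"ty":0,"tz":-0.8,"grip":-0.2},{"rx":0,"ry":0,"rz":0,"tx":-0.5,"ty":0,"tz":-0.3,"grip":-0.2},{"rx":0,"ry":0,"rz":0,"tx":-0.7,"ty":0,"tz":0,"grip":-0.2},{"rx":0,"ry":0,"rz":0,"tx":-0.7,"ty":0,"tz":0,"grip":-0.2},{"rx":0,"ry":0,"rz":0,"tx":-0.6,"ty":0,"tz":0,"grip":-0.2},{"rx":0,"ry":0,"rz":0,"tx":-0.3,"ty":0,"tz":0,"grip":-0.2},{"rx":0,"ry":0,"rz":0,"tx":0,"ty":0,"tz":0,"grip":-0.2}]' 15
python3 - <<'E'
from h import *
cs=[]
for n,s in(("scene",np.s_[205:400,230:410]),("side",np.s_[130:330,70:290]),("wrist",np.s_[:,:])):
    c=ctrl.camera(n);cs.append(c);cv2.imwrite(f"pics/z_{n}.png",cv2.resize(c["pixels"][s],None,fx=1 if n=="wrist" else 3,fy=1 if n=="wrist" else 3))
np.save("cams_z.npy",cs,allow_pickle=True)
E
```

```text
time_s: 34.85
ee_pos: [0.5277, 0.0956, 0.1734]
eef_rot: [-3.13, 0.001, 1.45]
force: [0.7, -0.1, 0.2]
grip_width: 0.0562
time_s: 35.52
ee_pos: [0.5145, -0.0274, 0.2601]
eef_rot: [-3.14, -0.0, 1.453]
force: [-0.0, 0.2, 0.8]
grip_width: 0.0564
```

View pics/z_scene.png

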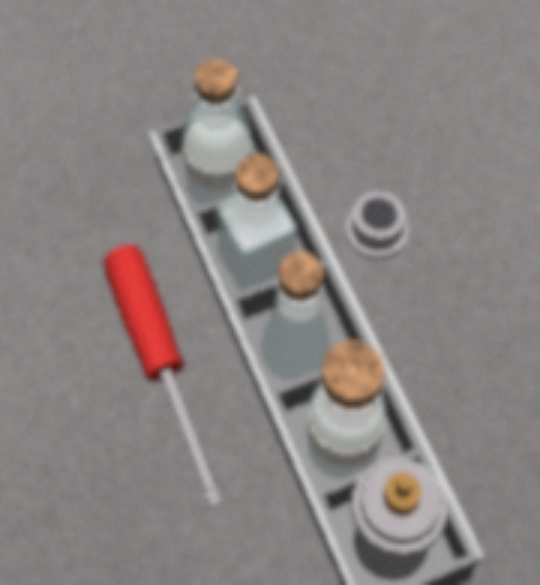

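View pics/z_side.png

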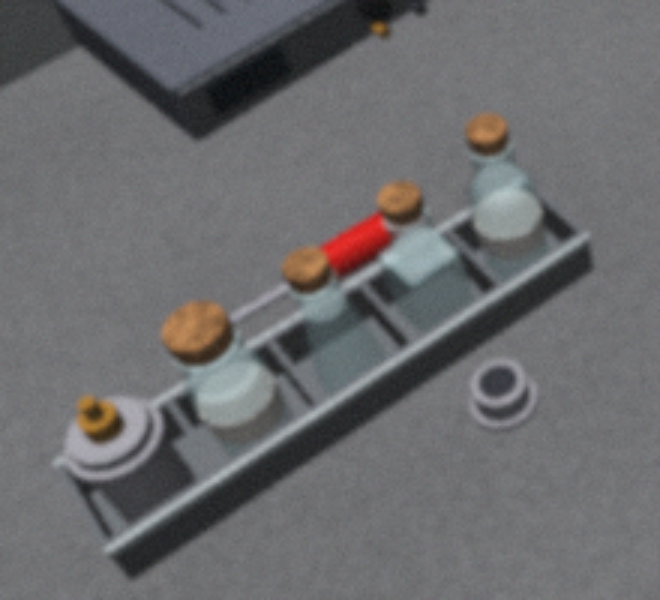

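View pics/z_wrist.png

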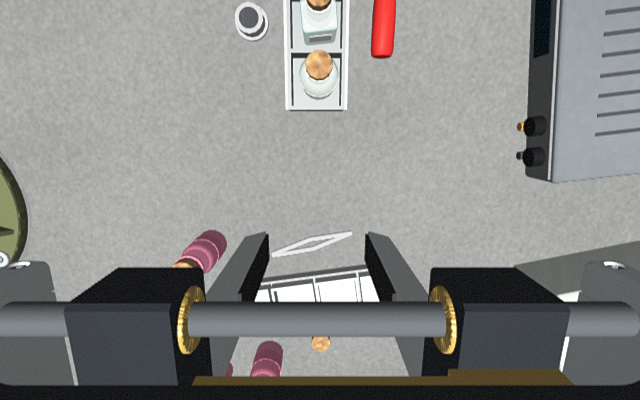

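All four stand in their bays, in order. A numeric check before handing in:

```bash
python3 - <<'E'
from h import *
A,B,_=np.load("cams_z.npy",allow_pickle=True)
a=1.452;R=np.array([[np.cos(a),np.sin(a)],[-np.sin(a),np.cos(a)]])
for n,u,v in [("jar",(352,366),(197,325)),("con",(300,269),(307,265)),("sq",(257,171),(400,197)),("round",(216,75),(488,128))]:
    u=full(u,(230,205),3);v=full(v,(70,130),3)
    P=least_squares(lambda P:np.r_[proj(A,[P])[0]-u,proj(B,[P])[0]-v],[.53,.2,.1]).x
    print(n,"rack xy mm",(1e3*R@(P[:2]-[.5385,.1853])).round(1),"top z",(1e3*P[2]).round(1))
E
```

```text
jar rack xy mm [89.   0.4] top z 105.9
con rack xy mm [28.1 -1.1] top z 101.5
sq rack xy mm [-30.9  -1.1] top z 110.4
round rack xy mm [-90.8  -1.2] top z 122.3
```

```bash
python3 -c "
from station import ctrl
print(ctrl.hand_in())"
```

```text
the job is handed in; nothing more can be done
None
```

All four bottles are in the sample rack in tray order, and the job was handed in after about 36 s of the 112 s allowed. From the reference cell outwards the order is jar, conical, square, round. No pink bottle was touched.

**Position:** In the last pictures all four stand upright, released, with the gripper about 0.1 m clear of them. Triangulated from the scene and side cameras, they sit within about 2 mm of their bay centres, against 14 mm allowed.

**Height:** The cork tops read about 2 mm low (105.9, 101.5, 110.4 and 122.3 mm against 108, 104, 112 and 124). The same offset of up to 2 mm showed while the bottles still stood in the tray, so I take it as camera calibration, with all four on the bay floor.

**Smaller disagreements:**
- The rack outline from the wrist camera differed from the scene and side cameras by about 1–2 mm. I shifted the estimate by 1.3 mm to split the difference.
- The gripper crept up 3–5 mm while the fingers closed on the square and round bottles, so they were gripped slightly high. I allowed for this when setting them down.
- I judged that each bottle had reached the floor mainly by height. The measured force gave only a faint cue.

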